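# Assemble the hand slicer for the next demonstration

## Robot

A 6-joint arm with a two-finger parallel gripper is mounted at the origin on the work surface. World frame = base frame: x ahead of the robot, y to its left, z up, the work surface at z = 0. Lengths are in mm, angles in rad, forces in N, time in s.
With the tool pointing down it reaches from about 400 to 925 mm from the base axis. Payload 3.4 kg.
Tool frame: the origin (TCP) lies at the very end of the fingers, on their centre line; the grasp point (between the pads) lies 19 mm behind it (grip_depth is the distance from the TCP to the grasp point, in mm); z points along the fingers, y is the direction in which the jaws open and shut (so a half turn about z gives the same grasp; the last joint's range is limited). The gripper opens to 85 mm and grips with 20 to 120 N. Pads are 22 mm wide; open, the fingers measure 114 mm over their backs; the gripper's body (76 mm by 85 mm) begins 54 mm behind the grasp point. The pads swing forward as they close: fully open they stand 13 mm farther back than shut.
Start: joints at [-1.236, 0.307, 1.506, -0, 1.328, -0.073], TCP at [228.545, -527.635, 231.305] pointing down, gripper open.
Joint ranges: [-3.12, 3.12], [-1.05, 2.28], [0.14, 2.33], [-1.42, 4.57], [0.1, 2.73], [-2.68, 2.68]. Speed limits (rad/s): [2.57, 2.57, 3.14, 3.14, 3.14, 3.14].

## Interface

Orientations are given as a 3x3 rotation matrix whose columns are the frame's x, y, z axes.
In Python, from bench import * gives the robot as it stands.
- The arm moves only by the tool send_rows, never from a script. Its argument "plan" is a list of rows, each an object with "travel": the shift along the tool's x, y, z in units of 50 cm (1.0 is 50 cm), a list of three; "turn": the turn, a rotation vector about the tool's x, y, z in units of 360 degrees (1.0 is 360 degrees), a list of three. In form: [{"travel": [tx, ty, tz], "turn": [rx, ry, rz]}, ...]. A call has 1 to 20 rows; each row is the pose to reach, as a shift and turn from the pose measured when the call began, along the tool's axes at that moment, turning the shorter way round; what a row does not reach only later rows make up. A row lasts 1/10 s, in which the tool goes at most 50 mm and 8.59 degrees, less where a joint would pass 70% of its speed; a pose out of reach is approached as far as the arm can. A call with a number of a shift or a turn outside -1 to 1 is refused whole. A call with a gripper value outside its range is refused whole. "claw" is the gripper's target within -1 to 1 (shut at 1, half-way at 0, fully open at -1), set as the call begins (left out, the last holds). The fingers move at their own pace and stop on an object; "grip_force" is the grip in N (left out, the last holds). Time passes only in rows, so rows that repeat a pose let the fingers close. It gives the time, the measured TCP pose, the force and the opening at its end, in the units of the state.
- state(): the state, without advancing time (a new reading comes with each control period).
- snapshot(name): name is "side" or "top" or "wrist"; returns (picture, depth): 400x640x3 uint8, red, green, blue; 400x640 float32, mm along the optical axis (not along the pixel's ray), 0 where there is no reading.
- camera_params(name): a dict with "mtx" (3x3 intrinsics, pixels), "dist_coeffs" ([k1, k2, p1, p2, k3] as OpenCV has them; the pictures are not rectified), "rvec" (rotation vector, rad) and "tvec" (3), from world to camera coordinates, as OpenCV has them; the wrist camera has in their place "T_tool_cam" (4x4, takes a point from camera to tool coordinates, whose origin is the TCP and whose axes are the flange's). Camera axes: x right, y down, z forward; pixel columns grow to the right and rows downward; lengths in mm; the calibration is good to about 2 mm. A picture is of the moment at which its call begins: read the wrist's pose just before it. camera_params takes no time and is no camera call.
- job_done(): hands the job in, once; it reports no verdict.
The state is a dict: "clock": time; "q": joint angles; "qvel": joint speeds; "effort": joint torques, N m; "tool_pos": TCP position; "ee_rot": TCP orientation; "force": force on the tool from outside, world axes, zero at the start; "moment": the same for the moment, N m; "grip_width": opening from 0.0 (shut) to 1.0 (fully open).
Only numpy, scipy, OpenCV 4.12 (cv2) and the standard library are available. Lean on these libraries where they do the work, as an engineer would, in place of code of your own. Each camera call takes 0.05 s, during which the arm holds its last target.

## Task

Assemble the hand slicer on its grey collared foot on the chopping board, part by part from the bottom up: the steel cup upright in the collar, on it the cutter ring with the cross of blades, on that the feed tube with its flange down, and last the pusher, stem down, in the tube's mouth, each upright and fully home before the next, and all let go. Leave the other cutter ring, the one with a single straight slot, where it lies, and do not knock over the glass.

Things in the scene. Friction and masses are not known exactly. Their poses are not given: they have to be found in the camera images.
- foot: fixed grey round foot, 96 mm across, 8 mm thick, on the chopping board (top 20 mm above the table); raised collar 74 mm outside, 66 mm inside, up to 20 mm above the underside. The cup stands inside it on the 8 mm plate. Its origin is the centre of its underside, z up.
- cup: loose steel cup, open top, upright on the board: 58 mm outside, 51 mm inside, 65 mm high, lower edge bevelled to 52 mm; about 150 g. In place its underside is 8 mm above the foot's. Its origin is the centre of its underside, z up.
- cutter: loose cutter with a steel cross of blades over a black floor: white ring 60 mm across, 34 mm high; its lowest 9 mm is a foot tapering from 45 to 30 mm at the underside; open 51 mm recess on top, floor 13 mm up, cross up to 18 mm; 70 g; upright on the board. In place it rests on the cup's rim, underside 56 mm above the cup's. Its origin is the centre of its underside, z up.
- slotdisc: the other loose cutter, not to be used: bright steel floor with one dark straight slot, 44 x 8 mm; otherwise alike: white ring 60 mm across, 34 mm high; its lowest 9 mm is a foot tapering from 45 to 30 mm at the underside; open 51 mm recess on top, floor 13 mm up. Its origin is the centre of its underside, z up.
- tube: loose white feed tube, 85 mm high, upright on the board: tapered foot 9 mm deep (45 to 30 mm at the underside), 60 mm flange from 9 to 14 mm, then a tube 44 mm outside, 37 mm inside to its open mouth; 100 g. In place the flange rests on the cutter's rim, underside 25 mm above the cutter's. Its origin is the centre of its underside, z up.
- pusher: loose white pusher upright on the board, 62 mm high: stem 31 mm across (16 at the tip) up to 18 mm, cap 50 mm across from 18 to 28 mm, knob 26 mm across from 28 to 62 mm; 60 g. In place the cap rests on the tube's mouth, underside 67 mm above the tube's. Its origin is the centre of its underside, z up.
- glass: tall loose empty drinking glass, 56 mm across, 130 mm high, on the table beyond the board. Its origin is the centre of its underside, z up.
Not all that is in view belongs to the job. What is shaped like the cutter but purple is not meant. Leave any green or pink look-alike of the cup alone.

How it is judged:
By the outcome, as a careful person would: the job done as asked, in the order asked, and still so for the second after the job is handed in, with the robot touching nothing.
It also fails if it takes over 112 s, if anything falls off the work surface, if the arm or the gripper's body presses on something with over 40 N, if the wrist force passes 120 N, or if a joint passes its speed limit or range.

## Working session

There is one attempt and no reset: what is moved stays moved. The work goes in short steps, Python scripts to look and compute and a tool call to move; the robot and the scene stay as the last step left them, time stands still between calls to the robot, and variables do not carry over. Pictures are saved under pics/ and viewed, and the job is handed in when it is done.

Besides the shell and the picture viewer there is one more tool, called after ">>>" by a JSON object that holds its "op" and its "data". send_rows: Moves the arm, as the interface text tells. Its arguments: {"type":"object","properties":{"plan":{"type":"array","items":{"type":"object","properties":{"travel":{"type":"array","items":{"type":"number"}},"turn":{"type":"array","items":{"type":"number"}}}}},"claw":{"type":"number"},"grip_force":{"type":"number"}},"required":["plan"]}

```bash
ls; mkdir -p pics; python3 - <<'E'
from bench import *
import cv2,numpy as np
print(state())
for n in ["side","top","wrist"]:
    p,d=snapshot(n); cv2.imwrite(f"pics/{n}0.png",p[:,:,::-1]); np.save(f"{n}0.npy",d); np.save(f"{n}0rgb.npy",p)
    print(n,camera_params(n))
E
```

```text
pics
{'clock': 0.0, 'q': array([-1.23547372e+00,  3.07575282e-01,  1.50766913e+00,  1.42937358e-05,
        1.32840586e+00, -7.35285688e-02]), 'qvel': array([ 0.00129678,  0.00113505,  0.00086519, -0.00146543,  0.00059555,
        0.00069466]), 'effort': array([-3.47854722e-03, -4.57561111e+01, -2.51915091e+01, -2.41028338e-04,
        1.34123189e-02, -1.24347116e-05]), 'tool_pos': array([ 228.33134539, -526.96107746,  230.38134708]), 'ee_rot': array([[ 9.17579575e-01,  3.97551611e-01, -6.64003904e-04],
       [ 3.97552131e-01, -9.17577522e-01,  1.94757988e-03],
       [ 1.64988463e-04, -2.05103569e-03, -9.99997883e-01]]), 'force': array([-0.04777462, -0.5417124 , -0.34099626]), 'moment': array([-0.02819241,  0.03463131, -0.0088701 ]), 'grip_width': 1.0001320964557676}
side {'mtx': array([[424.92134891,   0.        , 318.55405681],
       [  0.        , 424.92134891, 199.46675394],
       [  0.        ,   0.        ,   1.        ]]), 'dist_coeffs': array([-0.04838528,  0.        ,  0.        ,  0.        ,  0.        ]), 'rvec': array([ 0.32241527, -2.88469004,  1.0208679 ]), 'tvec':
[... 337 characters left out ...]
13706458,  0.14089145]), 'tvec': array([  13.76979524,  634.7554065 , 1495.47751024])}
wrist {'mtx': array([[359.54632123,   0.        , 319.21814181],
       [  0.        , 359.54632123, 202.99857595],
       [  0.        ,   0.        ,   1.        ]]), 'dist_coeffs': array([-0.04250247,  0.        ,  0.        ,  0.        ,  0.        ]), 'T_tool_cam': array([[ 5.24389565e-04, -9.51469483e-01, -3.07742665e-01,
         7.77981956e+01],
       [ 9.99999541e-01,  2.52288763e-04,  9.23967649e-04,
         8.08836365e-01],
       [-8.01487005e-04, -3.07743008e-01,  9.51469179e-01,
        -1.42127932e+02],
       [ 0.00000000e+00,  0.00000000e+00,  0.00000000e+00,
         1.00000000e+00]])}
```

View pics/top0.png

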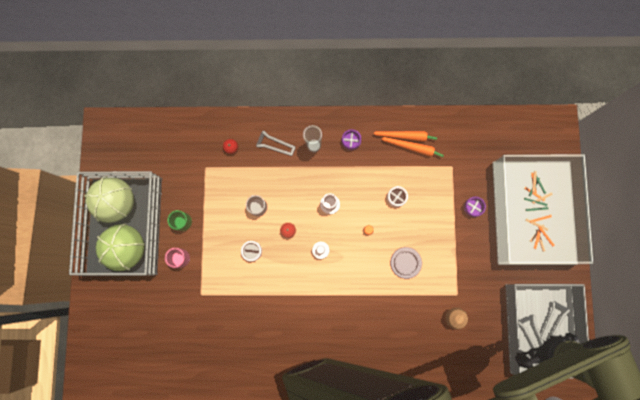

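View pics/side0.png

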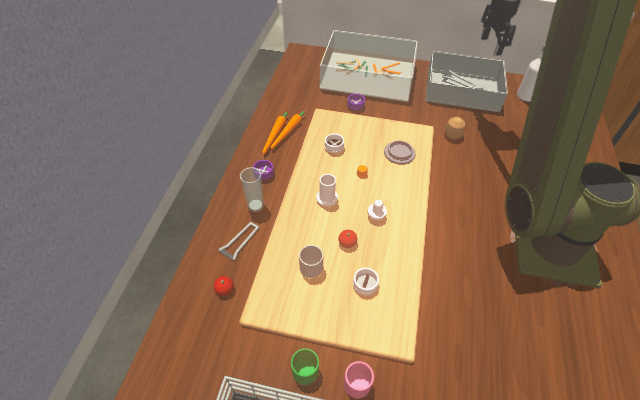

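View pics/wrist0.png

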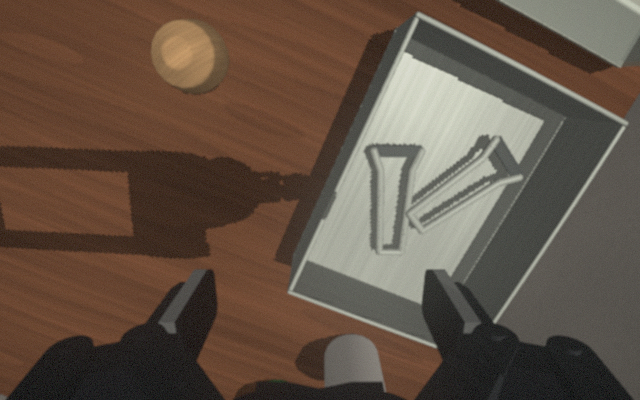

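The top view shows the cup at (257,206), the cross cutter at (397,197), the slot disc at (251,251), the tube at (331,204), the pusher at (320,250), the foot at (406,263) and the glass at (313,138). I'll zoom in to get their edges.

```bash
cat > h.py <<'E'
import numpy as np,cv2
def cam(name,cp,st=None):
    K=cp["mtx"];D=cp["dist_coeffs"]
    if name=="wrist":
        T=np.eye(4);T[:3,:3]=st["ee_rot"];T[:3,3]=st["tool_pos"]
        M=T@cp["T_tool_cam"]; return K,D,M[:3,:3],M[:3,3]
    R=cv2.Rodrigues(cp["rvec"])[0]; return K,D,R.T,-R.T@cp["tvec"]
def ray(c,uv,z):
    K,D,R,o=c
    p=cv2.undistortPoints(np.array(uv,float).reshape(-1,1,2),K,D).reshape(-1,2)
    d=np.c_[p,np.ones(len(p))]@R.T
    return o+d*((z-o[2])/d[:,2])[:,None]
def proj(c,X):
    K,D,R,o=c
    return cv2.projectPoints(np.array(X,float).reshape(-1,3),cv2.Rodrigues(R.T)[0],-R.T@o,K,D)[0].reshape(-1,2)
def cloud(c,d):
    K,D,R,o=c
    v,u=np.mgrid[:d.shape[0],:d.shape[1]]
    p=cv2.undistortPoints(np.stack([u.ravel(),v.ravel()],1).astype(float).reshape(-1,1,2),K,D).reshape(-1,2)
    P=np.c_[p,np.ones(len(p))]*d.reshape(-1,1)
    return (P@R.T+o).reshape(d.shape+(3,))
E
python3 - <<'E'
from bench import *
from h import *
c=cam("top",camera_params("top")); X=cloud(c,np.load("top0.npy"))
for n,uv in dict(cup=(257,206),cutter=(397,197),slot=(251,251),tube=(331,204),pusher=(320,250),foot=(406,263),glass=(313,138)).items():
    print(n,ray(c,[uv],50).round())
b=X[270:290,280:380,2]; print("board z",np.median(b))
rgb=np.load("top0rgb.npy")
im=cv2.resize(rgb[160:300,200:460,::-1],None,fx=3,fy=3,interpolation=cv2.INTER_CUBIC); cv2.imwrite("pics/topz.png",im)
h=X[160:300,200:460,2]; cv2.imwrite("pics/toph.png",cv2.resize(np.clip(h*2,0,255).astype(np.uint8),None,fx=3,fy=3,interpolation=0))
E
```

```text
cup [[613. 215.  50.]]
cutter [[ 640. -211.   50.]]
slot [[477. 230.  50.]]
tube [[619. -11.  50.]]
pusher [[479.  23.  50.]]
foot [[ 441. -234.   50.]]
glass [[826.  45.  50.]]
board z 19.716508898935217
```

View pics/topz.png

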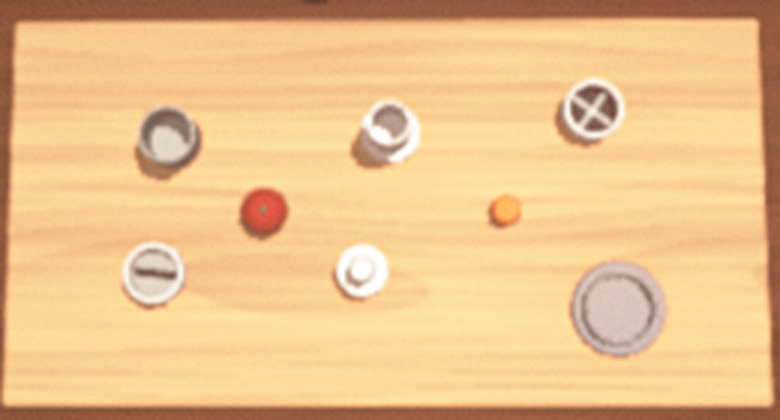

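View pics/toph.png

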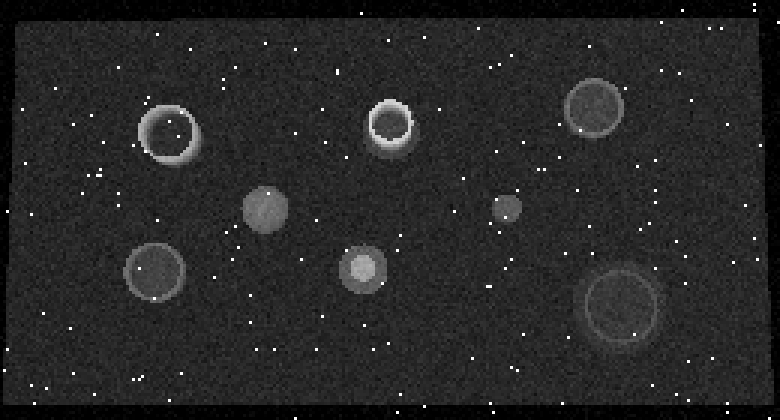

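```bash
cat >> h.py <<'E'
def circ(P,rfix=None):
    P=P[:,:2]; A=np.c_[2*P,np.ones(len(P))]
    from scipy.optimize import least_squares
    s=np.linalg.lstsq(A,(P**2).sum(1),rcond=None)[0]
    r0=np.sqrt(max(s[2]+s[:2]@s[:2],1))
    f=lambda p:np.hypot(P[:,0]-p[0],P[:,1]-p[1])-(p[2] if rfix is None else rfix)
    q=least_squares(f,[s[0],s[1],r0],loss="soft_l1",f_scale=2).x
    return q,len(P)
# name: approx xy, ring z range (world), box radius, mid radius
SP=dict(cup=((613,215),(79,92),27.2),cutter=((640,-211),(48,60),27.8),slot=((477,230),(48,60),27.8),
 tube=((619,-11),(98,111),20.2),foot=((441,-234),(34,46),35),glass=((826,45),(122,138),27),pushknob=((479,23),(72,90),None),pushcap=((479,23),(40,56),None))
def measure(X,names=None,guess={},off=45):
    out={}
    for n,(g,zr,r) in SP.items():
        if names and n not in names: continue
        g=np.array(guess.get(n,g))
        m=(np.hypot(X[...,0]-g[0],X[...,1]-g[1])<off)&(X[...,2]>zr[0])&(X[...,2]<zr[1])
        P=X[m]
        if len(P)<15: print(n,"few",len(P)); continue
        if r is None:
            print(n,"cent",P.mean(0).round(1),len(P),"ext",P.min(0).round(),P.max(0).round()); continue
        q,k=circ(P,r); q2,_=circ(P)
        print(n,q[:2].round(1),"free",q2.round(1),k,"z",np.median(P[:,2]).round(1)); out[n]=q[:2]
    return out
E
python3 - <<'E'
from bench import *
from h import *
for n in ["top","side"]:
    c=cam(n,camera_params(n)); X=cloud(c,np.load(n+"0.npy")); print(n); measure(X)
E
```

```text
top
cup [615.4 214.9] free [615.4 214.9  26.9] 73 z 84.7
cutter [ 644.1 -212.9] free [ 644.1 -212.9   27.5] 85 z 53.8
slot [479.2 230.2] free [479.2 230.2  27.6] 83 z 52.9
tube [622.9  -6.7] free [622.9  -6.7  20. ] 56 z 103.4
foot [ 444.6 -236.8] free [ 444.6 -236.9   34.4] 121 z 39.7
glass [815.9  43.6] free [815.9  43.6  25.5] 93 z 128.4
pushknob cent [481.3  20.5  80.4] 58 ext [469.  10.  72.] [493.  31.  89.]
pushcap cent [481.2  20.7  47.3] 148 ext [458.  -1.  40.] [507.  44.  54.]
side
cup [615.6 217.3] free [615.6 217.4  27. ] 165 z 86.1
cutter [ 644.1 -211.3] free [ 644.1 -211.3   27.7] 124 z 54.7
slot [478.9 233.2] free [478.9 233.2  27.6] 187 z 55.3
tube [622.7  -4.8] free [622.7  -4.8  20.1] 108 z 105.4
foot [ 443.1 -235.3] free [ 443.2 -235.3   34.7] 196 z 39.9
glass [816.3  45.4] free [816.3  45.5  25.7] 181 z 130.4
pushknob cent [481.7  25.8  82.2] 77 ext [470.  11.  73.] [494.  38.  88.]
pushcap cent [481.1  31.   50.3] 168 ext [457.   4.  40.] [505.  47.  56.]
```

>>> {"op": "send_rows", "data": {"plan": [{"travel": [0.1, -0.06, 0], "turn": [0, 0, 0.0217]}, {"travel": [0.2, -0.12, 0], "turn": [0, 0, 0.0434]}, {"travel": [0.3, -0.18, 0], "turn": [0, 0, 0.0651]}, {"travel": [0.4, -0.24, 0], "turn": [0, 0, 0.0651]}, {"travel": [0.5, -0.29, 0], "turn": [0, 0, 0.0651]}, {"travel": [0.58, -0.334, 0], "turn": [0, 0, 0.0651]}, {"travel": [0.628, -0.362, 0], "turn": [0, 0, 0.0651]}, {"travel": [0.628, -0.362, 0], "turn": [0, 0, 0.0651]}, {"travel": [0.628, -0.362, 0], "turn": [0, 0, 0.0651]}, {"travel": [0.628, -0.362, 0], "turn": [0, 0, 0.0651]}, {"travel": [0.628, -0.362, 0], "turn": [0, 0, 0.0651]}], "claw": -1, "grip_force": 30}}

```text
clock: 1.25
tool_pos: [443.7, -237.4, 230.8]
ee_rot: [[1.0, -0.002, -0.001], [-0.002, -1.0, 0.001], [-0.001, -0.001, -1.0]]
force: [-0.6, -0.7, -0.5]
grip_width: 0.999
```

```bash
cat >> h.py <<'E'
def look(tag,names=None,guess={},off=45,save=True):
    import bench
    st=bench.state(); p,d=bench.snapshot("wrist")
    c=cam("wrist",bench.camera_params("wrist"),st)
    if save: cv2.imwrite(f"pics/{tag}.png",p[:,:,::-1])
    np.save(tag+"_d.npy",d)
    X=cloud(c,d)
    print("tcp",st["tool_pos"].round(1),"clock",st["clock"],"F",st["force"].round(1),"grip",round(st["grip_width"],3))
    measure(X,names,guess,off); return st,p,d,c,X
def go(t,st=None):
    import bench
    st=st or bench.state(); d=st["ee_rot"].T@(np.array(t,float)-st["tool_pos"])
    print("travel",(d/500).round(4),"mm",d.round(1),"at",st["tool_pos"].round(1)); 
    Rw=np.diag([1,-1,-1.]); print("turn",(cv2.Rodrigues(st["ee_rot"].T@Rw)[0].ravel()/2/np.pi).round(4))
E
python3 - <<'E'
from h import *
st,p,d,c,X=look("w1",["foot"])
go((615.5,216,230),st)
E
```

```text
tcp [ 443.7 -237.4  230.8] clock 1.25 F [-0.6 -0.7 -0.5] grip 0.999
foot [ 443.9 -237.9] free [ 443.9 -237.9   34.4] 1066 z 39.3
travel [ 0.342  -0.9075  0.0021] mm [ 171.  -453.7    1. ] at [ 443.7 -237.4  230.8]
turn [-0.0002  0.0002 -0.0003]
```

View pics/w1.png

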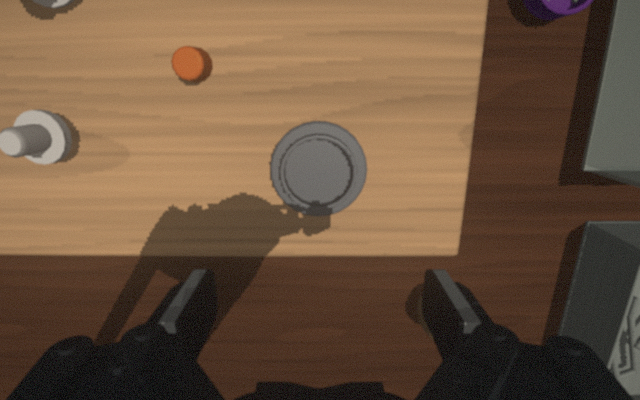

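The wrist view shows the foot at (318,168). That puts it at (443.9,-237.9), about 1–2 mm from the other cameras. The cup is next.

>>> {"op": "send_rows", "data": {"plan": [{"travel": [0.034, -0.09, 0], "turn": [0, 0, 0]}, {"travel": [0.068, -0.18, 0], "turn": [0, 0, 0]}, {"travel": [0.102, -0.27, 0], "turn": [0, 0, 0]}, {"travel": [0.136, -0.36, 0], "turn": [0, 0, 0]}, {"travel": [0.17, -0.45, 0], "turn": [0, 0, 0]}, {"travel": [0.204, -0.54, 0], "turn": [0, 0, 0]}, {"travel": [0.238, -0.63, 0], "turn": [0, 0, 0]}, {"travel": [0.272, -0.72, 0], "turn": [0, 0, 0]}, {"travel": [0.306, -0.81, 0], "turn": [0, 0, 0]}, {"travel": [0.33, -0.87, 0], "turn": [0, 0, 0]}, {"travel": [0.342, -0.9075, 0.002], "turn": [0, 0, 0]}, {"travel": [0.342, -0.9075, 0.002], "turn": [0, 0, 0]}, {"travel": [0.342, -0.9075, 0.002], "turn": [0, 0, 0]}, {"travel": [0.342, -0.9075, 0.002], "turn": [0, 0, 0]}]}}

```text
clock: 2.7
tool_pos: [615.2, 213.8, 230.1]
ee_rot: [[1.0, -0.004, -0.002], [-0.004, -1.0, 0.0], [-0.002, -0.0, -1.0]]
force: [0.3, 0.4, -0.5]
grip_width: 1.001
```

```bash
python3 - <<'E'
from h import *
c0=None
st,p,d,c,X=look("w2",["cup"])
# fingertip geometry in tool frame
T=(X-st["tool_pos"])@st["ee_rot"]
m=(T[...,2]>-45)&(T[...,2]<10)&(d>0)&(abs(T[...,0])<30)&(abs(T[...,1])<65)
for s in (-1,1):
    P=T[m&(s*T[...,1]>0)]; print(s,len(P),P.min(0).round(1),P.max(0).round(1), np.percentile(P[:,2],98).round(1))
E
```

```text
tcp [615.2 213.8 230.1] clock 2.7 F [ 0.3  0.4 -0.5] grip 1.001
cup [615.4 215.5] free [615.4 215.5  26.6] 975 z 84.3
-1 2891 [-12.4 -55.6 -45. ] [ 11.4 -40.6 -11.7] -14.6
1 2872 [-12.5  43.3 -45. ] [ 11.4  58.2 -12.1] -14.6
```

>>> {"op": "send_rows", "data": {"plan": [{"travel": [0.001, -0.006, 0.08], "turn": [0, 0, 0]}, {"travel": [0.001, -0.006, 0.16], "turn": [0, 0, 0]}, {"travel": [0.001, -0.006, 0.24], "turn": [0, 0, 0]}, {"travel": [0.001, -0.006, 0.31], "turn": [0, 0, 0]}, {"travel": [0.001, -0.006, 0.35], "turn": [0, 0, 0]}, {"travel": [0.001, -0.006, 0.37], "turn": [0, 0, 0]}, {"travel": [0.001, -0.006, 0.37], "turn": [0, 0, 0]}, {"travel": [0.001, -0.006, 0.37], "turn": [0, 0, 0]}, {"travel": [0.001, -0.006, 0.37], "turn": [0, 0, 0]}]}}

```text
clock: 3.65
tool_pos: [616.9, 217.1, 47.2]
ee_rot: [[1.0, -0.005, 0.002], [-0.005, -1.0, 0.001], [0.002, -0.001, -1.0]]
force: [0.3, 0.1, 0.9]
grip_width: 1.0
```

>>> {"op": "send_rows", "data": {"plan": [{"travel": [0, 0, 0], "turn": [0, 0, 0]}, {"travel": [0, 0, 0], "turn": [0, 0, 0]}, {"travel": [0, 0, 0], "turn": [0, 0, 0]}, {"travel": [0, 0, 0], "turn": [0, 0, 0]}, {"travel": [0, 0, 0], "turn": [0, 0, 0]}, {"travel": [0, 0, 0], "turn": [0, 0, 0]}, {"travel": [0, 0, 0], "turn": [0, 0, 0]}, {"travel": [0, 0, 0], "turn": [0, 0, 0]}], "claw": 1, "grip_force": 40}}

```text
clock: 4.45
tool_pos: [618.0, 217.3, 48.8]
ee_rot: [[1.0, -0.004, 0.005], [-0.004, -1.0, 0.002], [0.005, -0.002, -1.0]]
force: [-0.3, -1.5, 6.4]
grip_width: 0.658
```

```bash
python3 - <<'E'
from h import *
st,p,d,c,X=look("w3",["cup"],off=60)
p,dd=__import__("bench").snapshot("side"); cv2.imwrite("pics/s3.png",p[:,:,::-1])
go((615.5,216,200),st)
T=(X-st["tool_pos"])@st["ee_rot"]
m=(T[...,2]>-45)&(T[...,2]<10)&(d>0)&(abs(T[...,0])<13)&(abs(T[...,1])<65)&(abs(T[...,1])>29)
for s in (-1,1):
    P=T[m&(s*T[...,1]>0)]; print(s,len(P),P.min(0).round(1),P.max(0).round(1))
E
```

```text
tcp [618.  217.3  48.8] clock 4.45 F [-0.3 -1.5  6.4] grip 0.658
cup [616.5 216. ] free [616.5 216.   27.5] 8087 z 84.0
travel [-0.0037  0.0021 -0.3025] mm [  -1.8    1.  -151.2] at [618.  217.3  48.8]
turn [-0.0003 -0.0007 -0.0007]
-1 1170 [  5.4 -44.7 -45. ] [ 12.2 -29.   -7. ]
1 2259 [-12.4  29.  -45. ] [12.  46.2  9.2]
```

View pics/w3.png

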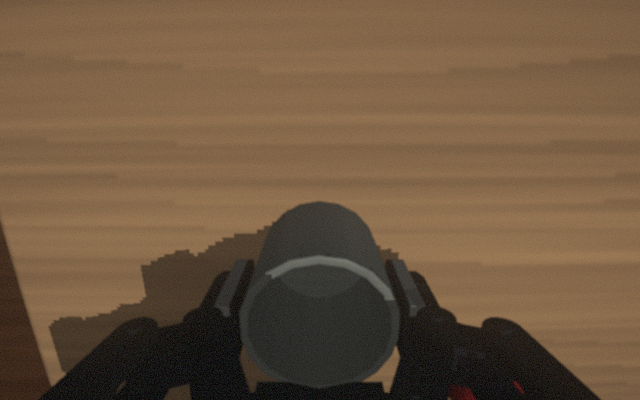

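View pics/s3.png

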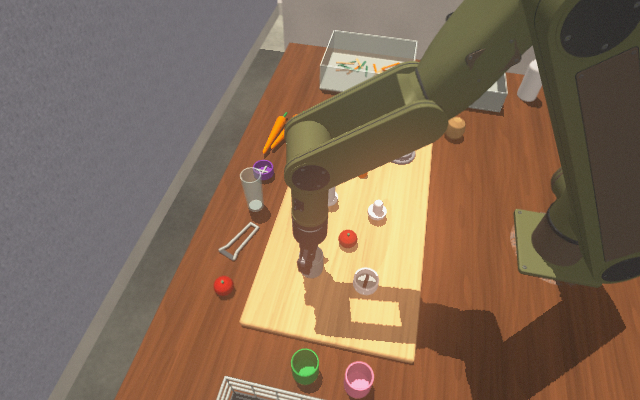

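The wrist view shows the cup centred between the pads at (320,320). The side view shows nothing else disturbed. I'll lift it and carry it to the foot.

>>> {"op": "send_rows", "data": {"plan": [{"travel": [0, 0, -0.03], "turn": [0, 0, 0]}, {"travel": [0, 0, -0.09], "turn": [-0.0003, -0.0007, -0.0007]}, {"travel": [0, 0, -0.16], "turn": [-0.0003, -0.0007, -0.0007]}, {"travel": [-0.01, 0.03, -0.23], "turn": [-0.0003, -0.0007, -0.0007]}, {"travel": [-0.03, 0.09, -0.27], "turn": [-0.0003, -0.0007, -0.0007]}, {"travel": [-0.06, 0.17, -0.284], "turn": [-0.0003, -0.0007, -0.0007]}, {"travel": [-0.095, 0.26, -0.284], "turn": [-0.0003, -0.0007, -0.0007]}, {"travel": [-0.13, 0.35, -0.284], "turn": [-0.0003, -0.0007, -0.0007]}, {"travel": [-0.165, 0.44, -0.284], "turn": [-0.0003, -0.0007, -0.0007]}, {"travel": [-0.2, 0.53, -0.284], "turn": [-0.0003, -0.0007, -0.0007]}, {"travel": [-0.235, 0.62, -0.284], "turn": [-0.0003, -0.0007, -0.0007]}, {"travel": [-0.27, 0.71, -0.284], "turn": [-0.0003, -0.0007, -0.0007]}, {"travel": [-0.3, 0.8, -0.284], "turn": [-0.0003, -0.0007, -0.0007]}, {"travel": [-0.325, 0.86, -0.284], "turn": [-0.0003, -0.0007, -0.0007]}, {"travel": [-0.336, 0.895, -0.284], "turn": [-0.0003, -0.0007, -0.0007]}, {"travel": [-0.339, 0.909, -0.284], "turn": [-0.0003, -0.0007, -0.0007]}, {"travel": [-0.339, 0.909, -0.284], "turn": [-0.0003, -0.0007, -0.0007]}, {"travel": [-0.339, 0.909, -0.284], "turn": [-0.0003, -0.0007, -0.0007]}, {"travel": [-0.339, 0.909, -0.284], "turn": [-0.0003, -0.0007, -0.0007]}]}}

```text
clock: 6.45
tool_pos: [446.2, -235.5, 189.1]
ee_rot: [[1.0, 0.001, -0.0], [0.001, -1.0, 0.001], [-0.0, -0.001, -1.0]]
force: [-0.1, 0.8, -1.4]
grip_width: 0.659
```

```bash
cat >> h.py <<'E'
def inhand(X,st,d,zlo,zhi,r,rmax=45):
    T=(X-st["tool_pos"])@st["ee_rot"]
    m=(d>0)&(T[...,2]>zlo)&(T[...,2]<zhi)&(np.hypot(T[...,0],T[...,1])<rmax)
    P=T[m]; q,k=circ(P,r); q2,_=circ(P); print("inhand tool xy",q[:2].round(1),"free",q2.round(1),k,"zmin",np.percentile(P[:,2],2).round(1))
E
python3 - <<'E'
from h import *
st,p,d,c,X=look("w4",["foot"])
T=(X-st["tool_pos"])@st["ee_rot"]
m=(d>0)&(np.hypot(T[...,0],T[...,1]+0)<29)
z=T[m][:,2]; print(np.histogram(z,bins=np.arange(-60,60,4)))
inhand(X,st,d,-40,-34,27.2,30)
go((446,-236.5,100),st)
E
```

```text
tcp [ 446.2 -235.5  189.1] clock 6.45 F [-0.1  0.8 -1.4] grip 0.659
foot [ 443.3 -237.8] free [ 443.9 -237.8   34.4] 938 z 39.3
(array([  83,   21,    1,    5,  246,  837, 3942, 1844, 1715, 1565, 1398,
       1263, 1183, 1069,  961,  889,  834,  779,  711,  653,  648, 1981,
          0,    0,    0,    0,    0,    0,    0]), array([-60, -56, -52, -48, -44, -40, -36, -32, -28, -24, -20, -16, -12,
        -8,  -4,   0,   4,   8,  12,  16,  20,  24,  28,  32,  36,  40,
        44,  48,  52,  56]))
inhand tool xy [-2.1  1. ] free [-2.   1.  26.8] 4177 zmin -38.7
travel [-0.0003  0.0022  0.1782] mm [-0.2  1.1 89.1] at [ 446.2 -235.5  189.1]
turn [-0.0001  0.      0.0002]
```

View pics/w4.png

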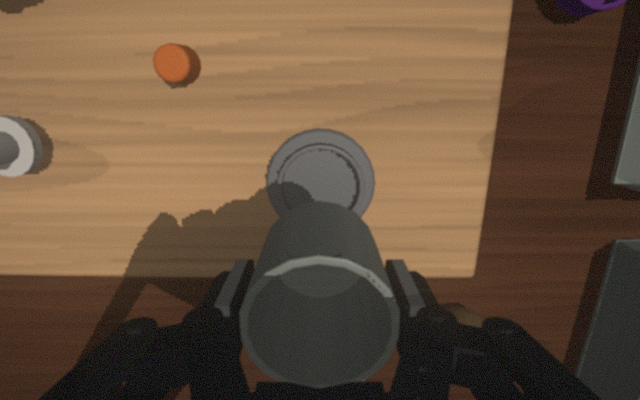

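>>> {"op": "send_rows", "data": {"plan": [{"travel": [0, 0.0025, 0.06], "turn": [0, 0, 0]}, {"travel": [0, 0.0025, 0.13], "turn": [0, 0, 0]}, {"travel": [0, 0.0025, 0.18], "turn": [0, 0, 0]}, {"travel": [0, 0.0025, 0.21], "turn": [0, 0, 0]}, {"travel": [0, 0.0025, 0.225], "turn": [0, 0, 0]}, {"travel": [0, 0.0025, 0.24], "turn": [0, 0, 0]}, {"travel": [0, 0.0025, 0.25], "turn": [0, 0, 0]}, {"travel": [0, 0.0025, 0.258], "turn": [0, 0, 0]}, {"travel": [0, 0.0025, 0.263], "turn": [0, 0, 0]}, {"travel": [0, 0.0025, 0.266], "turn": [0, 0, 0]}, {"travel": [0, 0.0025, 0.268], "turn": [0, 0, 0]}, {"travel": [0, 0.0025, 0.268], "turn": [0, 0, 0]}, {"travel": [0, 0.0025, 0.268], "turn": [0, 0, 0]}]}}

```text
clock: 7.8
tool_pos: [446.4, -236.9, 56.7]
ee_rot: [[1.0, 0.002, 0.001], [0.002, -1.0, -0.0], [0.001, 0.0, -1.0]]
force: [-2.7, 1.0, 9.0]
grip_width: 0.654
```

```bash
python3 - <<'E'
from h import *
st,p,d,c,X=look("w5",["foot"])
inhand(X,st,d,-40,-34,27.2,30)
import bench
p,dd=bench.snapshot("side"); cv2.imwrite("pics/s5.png",cv2.resize(p[80:240,300:500,::-1],None,fx=4,fy=4))
E
```

```text
tcp [ 446.4 -236.9   56.7] clock 7.8 F [-2.7  1.   9. ] grip 0.654
foot [ 445.  -237.4] free [ 448.5 -237.9   30.1] 4157 z 39.3
inhand tool xy [-2.2  1.1] free [-2.   1.  26.8] 4203 zmin -38.6
```

View pics/s5.png

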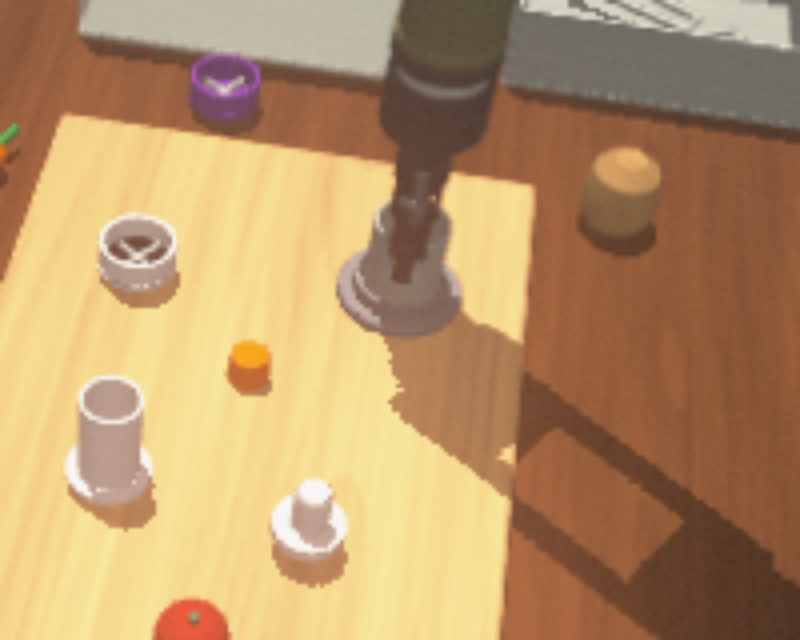

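View pics/w5.png

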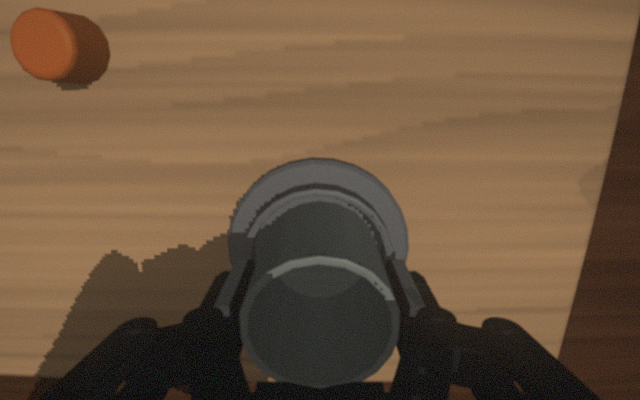

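Both views show the cup inside the collar and upright, and the contact force is 9 N. Releasing it.

>>> {"op": "send_rows", "data": {"plan": [{"travel": [0, 0, 0], "turn": [0, 0, 0]}, {"travel": [0, 0, 0], "turn": [0, 0, 0]}, {"travel": [0, 0, 0], "turn": [0, 0, 0]}, {"travel": [0, 0, 0], "turn": [0, 0, 0]}, {"travel": [0, 0, 0], "turn": [0, 0, 0]}, {"travel": [0, 0, 0], "turn": [0, 0, 0]}, {"travel": [0, 0, -0.04], "turn": [0, 0, 0]}, {"travel": [0, 0, -0.1], "turn": [0, 0, 0]}, {"travel": [0, 0, -0.18], "turn": [0, 0, 0]}, {"travel": [0, 0, -0.27], "turn": [0, 0, 0]}, {"travel": [0, 0, -0.33], "turn": [0, 0, 0]}, {"travel": [0, 0, -0.347], "turn": [0, 0, 0]}, {"travel": [0, 0, -0.347], "turn": [0, 0, 0]}, {"travel": [0, 0, -0.347], "turn": [0, 0, 0]}, {"travel": [0, 0, -0.347], "turn": [0, 0, 0]}], "claw": -1}}

```text
clock: 9.4
tool_pos: [444.9, -236.1, 228.1]
ee_rot: [[1.0, 0.001, -0.002], [0.001, -1.0, 0.002], [-0.002, -0.002, -1.0]]
force: [0.7, 0.3, -0.2]
grip_width: 1.0
```

```bash
python3 - <<'E'
from h import *
SP["cup"]=((444,-237),(86,100),27.2)
st,p,d,c,X=look("w6",["cup","cutter"])
go((644.2,-212,230),st)
E
```

```text
tcp [ 444.9 -236.1  228.1] clock 9.4 F [ 0.7  0.3 -0.2] grip 1.0
cup [ 443.9 -238.6] free [ 443.9 -238.6   26.6] 1106 z 92.1
cutter few 0
travel [ 0.3986 -0.0475 -0.0046] mm [199.3 -23.8  -2.3] at [ 444.9 -236.1  228.1]
turn [-0.0003  0.0004  0.0002]
```

View pics/w6.png

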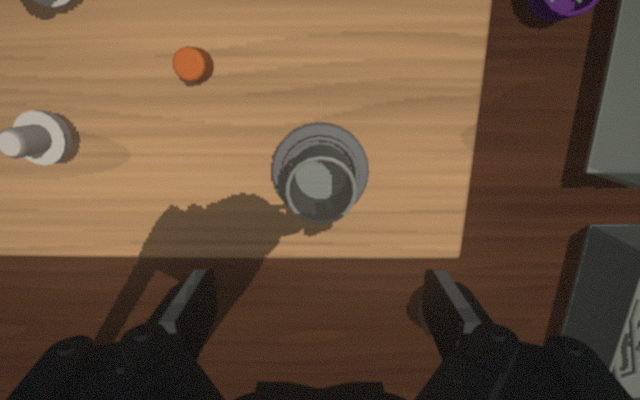

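The cup stands centred in the collar at (320,188) with its rim at z 92. The cutter is next.

>>> {"op": "send_rows", "data": {"plan": [{"travel": [0.09, -0.01, 0], "turn": [0, 0, 0]}, {"travel": [0.18, -0.02, 0], "turn": [0, 0, 0]}, {"travel": [0.27, -0.03, 0], "turn": [0, 0, 0]}, {"travel": [0.35, -0.04, 0], "turn": [0, 0, 0]}, {"travel": [0.39, -0.046, -0.002], "turn": [-0.0003, 0.0004, 0.0002]}, {"travel": [0.3986, -0.0475, -0.004], "turn": [-0.0003, 0.0004, 0.0002]}, {"travel": [0.3986, -0.0475, -0.004], "turn": [-0.0003, 0.0004, 0.0002]}, {"travel": [0.3986, -0.0475, -0.004], "turn": [-0.0003, 0.0004, 0.0002]}]}}

```text
clock: 10.25
tool_pos: [642.7, -212.1, 229.0]
ee_rot: [[1.0, -0.0, -0.002], [-0.0, -1.0, 0.001], [-0.002, -0.001, -1.0]]
force: [-0.2, -0.7, -0.1]
grip_width: 0.998
```

```bash
python3 - <<'E'
from h import *
st,p,d,c,X=look("w7",["cutter"])
go((644.2,-212,27),st)
E
```

```text
tcp [ 642.7 -212.1  229. ] clock 10.25 F [-0.2 -0.7 -0.1] grip 0.998
cutter [ 644.3 -213.5] free [ 644.3 -213.5   27.2] 1013 z 53.2
travel [4.000e-03 1.000e-04 4.039e-01] mm [  2.   0. 202.] at [ 642.7 -212.1  229. ]
turn [-0.0001  0.0004 -0.    ]
```

View pics/w7.png

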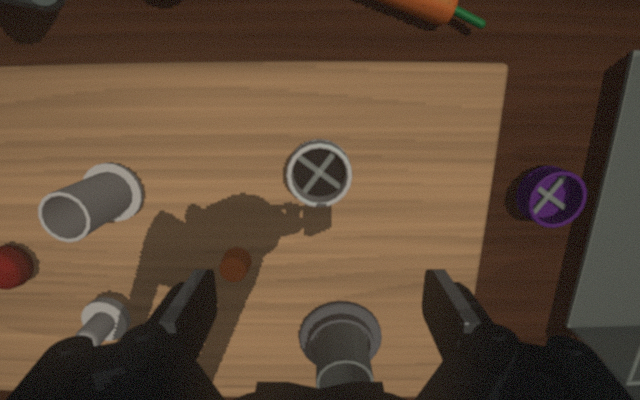

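The wrist view shows the cross-bladed cutter at (319,173), not purple and with a dark floor. Descending to it.

>>> {"op": "send_rows", "data": {"plan": [{"travel": [0.004, 0, 0.08], "turn": [0, 0.0004, 0]}, {"travel": [0.004, 0, 0.17], "turn": [0, 0.0004, 0]}, {"travel": [0.004, 0, 0.26], "turn": [0, 0.0004, 0]}, {"travel": [0.004, 0, 0.34], "turn": [0, 0.0004, 0]}, {"travel": [0.004, 0, 0.385], "turn": [0, 0.0004, 0]}, {"travel": [0.004, 0, 0.405], "turn": [0, 0.0004, 0]}, {"travel": [0.004, 0, 0.414], "turn": [0, 0.0004, 0]}, {"travel": [0.004, 0, 0.414], "turn": [0, 0.0004, 0]}, {"travel": [0.004, 0, 0.414], "turn": [0, 0.0004, 0]}, {"travel": [0.004, 0, 0.414], "turn": [0, 0.0004, 0]}]}}

```text
clock: 11.3
tool_pos: [645.5, -212.7, 24.3]
ee_rot: [[1.0, -0.0, 0.004], [-0.0, -1.0, -0.001], [0.004, 0.001, -1.0]]
force: [-0.1, -0.9, -0.1]
grip_width: 0.998
```

>>> {"op": "send_rows", "data": {"plan": [{"travel": [0, 0, 0], "turn": [0, 0, 0]}, {"travel": [0, 0, 0], "turn": [0, 0, 0]}, {"travel": [0, 0, 0], "turn": [0, 0, 0]}, {"travel": [0, 0, 0], "turn": [0, 0, 0]}, {"travel": [0, 0, 0], "turn": [0, 0, 0]}, {"travel": [0, 0, 0], "turn": [0, 0, 0]}, {"travel": [0, 0, 0], "turn": [0, 0, 0]}, {"travel": [0, 0, 0], "turn": [0, 0, 0]}], "claw": 1, "grip_force": 30}}

```text
clock: 12.1
tool_pos: [646.3, -212.9, 25.7]
ee_rot: [[1.0, -0.0, 0.006], [-0.0, -1.0, -0.001], [0.006, 0.001, -1.0]]
force: [-1.6, 1.3, 5.7]
grip_width: 0.679
```

```bash
python3 - <<'E'
from h import *
st,p,d,c,X=look("w8",["cutter"])
inhand(X,st,d,-36,-22,27.8,31)
p,dd=__import__("bench").snapshot("side"); cv2.imwrite("pics/s8.png",cv2.resize(p[80:240,260:460,::-1],None,fx=4,fy=4))
go((644,-212,200),st)
E
```

```text
tcp [ 646.3 -212.9   25.7] clock 12.1 F [-1.6  1.3  5.7] grip 0.679
cutter [ 645.4 -214. ] free [ 645.4 -214.    27.9] 8115 z 53.1
inhand tool xy [-0.8  1. ] free [-0.8  1.  27.4] 7171 zmin -34.0
travel [-0.0025 -0.0013 -0.3486] mm [  -1.3   -0.7 -174.3] at [ 646.3 -212.9   25.7]
turn [ 0.0002 -0.0009 -0.0001]
```

View pics/w8.png

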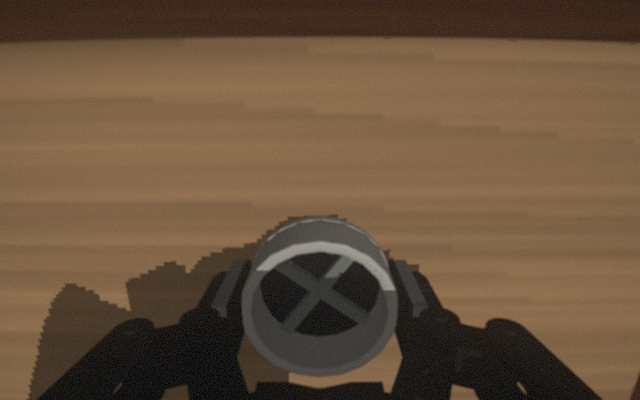

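View pics/s8.png

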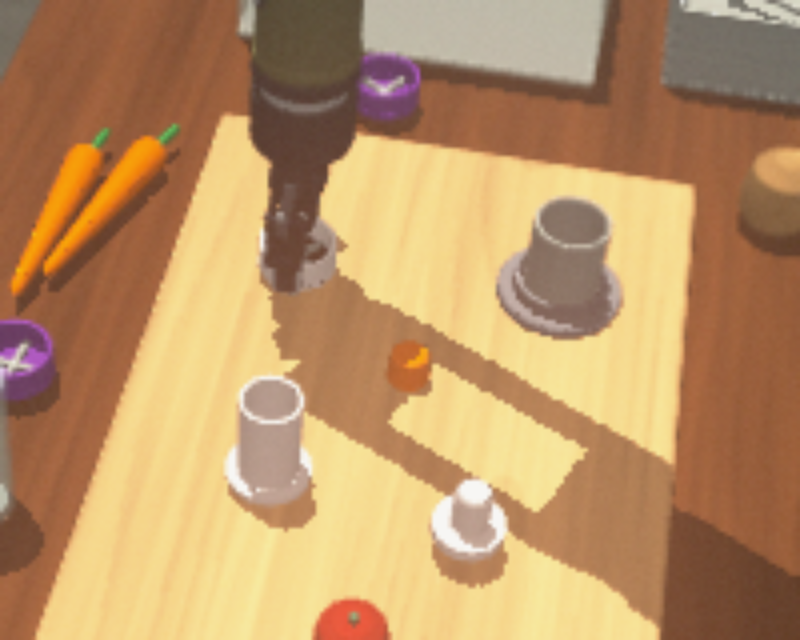

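The cutter is held, centred at (320,308). Carrying it to the stack.

>>> {"op": "send_rows", "data": {"plan": [{"travel": [0, 0, -0.03], "turn": [0, 0, 0]}, {"travel": [0, 0, -0.09], "turn": [0.0002, -0.0009, 0]}, {"travel": [0, 0, -0.17], "turn": [0.0002, -0.0009, 0]}, {"travel": [0, 0, -0.25], "turn": [0.0002, -0.0009, 0]}, {"travel": [-0.02, 0.002, -0.31], "turn": [0.0002, -0.0009, 0]}, {"travel": [-0.07, 0.007, -0.345], "turn": [0.0002, -0.0009, 0]}, {"travel": [-0.15, 0.018, -0.352], "turn": [0.0002, -0.0009, 0]}, {"travel": [-0.24, 0.028, -0.352], "turn": [0.0002, -0.0009, 0]}, {"travel": [-0.32, 0.04, -0.352], "turn": [0.0002, -0.0009, 0]}, {"travel": [-0.375, 0.046, -0.352], "turn": [0.0002, -0.0009, 0]}, {"travel": [-0.401, 0.049, -0.352], "turn": [0.0002, -0.0009, 0]}, {"travel": [-0.401, 0.049, -0.352], "turn": [0.0002, -0.0009, 0]}, {"travel": [-0.401, 0.049, -0.352], "turn": [0.0002, -0.0009, 0]}, {"travel": [-0.401, 0.049, -0.352], "turn": [0.0002, -0.0009, 0]}]}}

```text
clock: 13.6
tool_pos: [446.6, -237.4, 200.9]
ee_rot: [[1.0, 0.0, 0.002], [0.0, -1.0, -0.001], [0.002, 0.001, -1.0]]
force: [0.4, -0.3, -0.1]
grip_width: 0.679
```

```bash
python3 - <<'E'
from h import *
SP["cup"]=((444,-237),(86,100),27.2)
st,p,d,c,X=look("w9",["cup"])
inhand(X,st,d,-36,-22,27.8,31)
go((444.7,-237.2,89.7),st)
E
```

```text
tcp [ 446.6 -237.4  200.9] clock 13.6 F [ 0.4 -0.3 -0.1] grip 0.679
cup [ 443.3 -238.6] free [ 443.9 -238.6   26.6] 869 z 92.2
inhand tool xy [-0.8  1. ] free [-0.8  1.  27.4] 7150 zmin -34.0
travel [-0.0042 -0.0006  0.2223] mm [ -2.1  -0.3 111.2] at [ 446.6 -237.4  200.9]
turn [ 0.0001 -0.0003  0.    ]
```

View pics/w9.png

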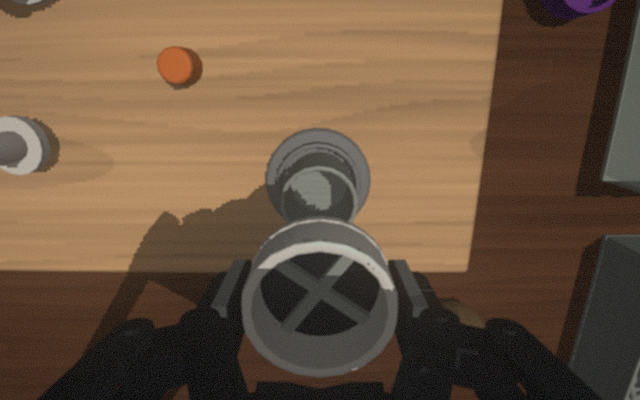

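>>> {"op": "send_rows", "data": {"plan": [{"travel": [-0.0042, 0, 0.05], "turn": [0, -0.0003, 0]}, {"travel": [-0.0042, 0, 0.11], "turn": [0, -0.0003, 0]}, {"travel": [-0.0042, 0, 0.15], "turn": [0, -0.0003, 0]}, {"travel": [-0.0042, 0, 0.175], "turn": [0, -0.0003, 0]}, {"travel": [-0.0042, 0, 0.19], "turn": [0, -0.0003, 0]}, {"travel": [-0.0042, 0, 0.2], "turn": [0, -0.0003, 0]}, {"travel": [-0.0042, 0, 0.208], "turn": [0, -0.0003, 0]}, {"travel": [-0.0042, 0, 0.214], "turn": [0, -0.0003, 0]}, {"travel": [-0.0042, 0, 0.219], "turn": [0, -0.0003, 0]}, {"travel": [-0.0042, 0, 0.223], "turn": [0, -0.0003, 0]}, {"travel": [-0.0042, 0, 0.226], "turn": [0, -0.0003, 0]}, {"travel": [-0.0042, 0, 0.226], "turn": [0, -0.0003, 0]}, {"travel": [-0.0042, 0, 0.226], "turn": [0, -0.0003, 0]}]}}

```text
clock: 14.95
tool_pos: [444.9, -237.4, 89.6]
ee_rot: [[1.0, 0.0, 0.001], [0.0, -1.0, -0.001], [0.001, 0.001, -1.0]]
force: [-2.6, 2.2, 13.0]
grip_width: 0.677
```

```bash
python3 - <<'E'
from h import *
SP["cutter"]=((444,-237),(110,125),27.8)
st,p,d,c,X=look("w10",["cutter"])
inhand(X,st,d,-36,-22,27.8,31)
p,dd=__import__("bench").snapshot("side"); cv2.imwrite("pics/s10.png",cv2.resize(p[60:220,300:500,::-1],None,fx=4,fy=4))
E
```

```text
tcp [ 444.9 -237.4   89.6] clock 14.95 F [-2.6  2.2 13. ] grip 0.677
cutter [ 444.3 -238.6] free [ 444.3 -238.6   28. ] 9405 z 117.0
inhand tool xy [-0.8  1. ] free [-0.9  1.  27.4] 7188 zmin -34.0
```

View pics/s10.png

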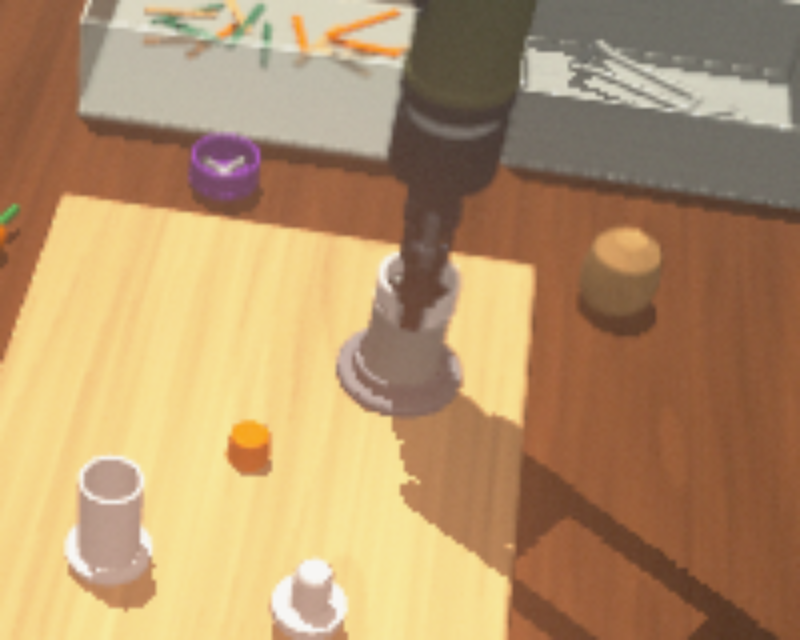

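The cutter is seated: its rim is at z 117 (nominal 118) and the contact force is 13 N. Releasing, then lifting.

>>> {"op": "send_rows", "data": {"plan": [{"travel": [0, 0, 0], "turn": [0, 0, 0]}, {"travel": [0, 0, 0], "turn": [0, 0, 0]}, {"travel": [0, 0, 0], "turn": [0, 0, 0]}, {"travel": [0, 0, 0], "turn": [0, 0, 0]}, {"travel": [0, 0, 0], "turn": [0, 0, 0]}, {"travel": [0, 0, 0], "turn": [0, 0, 0]}, {"travel": [0, 0, -0.04], "turn": [0, 0, 0]}, {"travel": [0, 0, -0.1], "turn": [0, 0, 0]}, {"travel": [0, 0, -0.18], "turn": [0, 0, 0]}, {"travel": [0, 0, -0.25], "turn": [0, 0, 0]}, {"travel": [0, 0, -0.28], "turn": [0, 0, 0]}, {"travel": [0, 0, -0.28], "turn": [0, 0, 0]}, {"travel": [0, 0, -0.28], "turn": [0, 0, 0]}, {"travel": [0, 0, -0.28], "turn": [0, 0, 0]}], "claw": -1}}

```text
clock: 16.45
tool_pos: [443.7, -236.6, 228.0]
ee_rot: [[1.0, 0.0, -0.001], [0.0, -1.0, 0.001], [-0.001, -0.001, -1.0]]
force: [-0.2, 0.7, 0.5]
grip_width: 1.002
```

```bash
python3 - <<'E'
from h import *
SP["cutter"]=((444,-237),(110,125),27.8)
st,p,d,c,X=look("w11",["cutter","foot"])
go((623,-5,230),st)
E
```

```text
tcp [ 443.7 -236.6  228. ] clock 16.45 F [-0.2  0.7  0.5] grip 1.002
cutter [ 443.4 -239.1] free [ 443.4 -239.1   27.1] 1653 z 117.1
foot [ 442.2 -237.9] free [ 442.4 -237.9   34.8] 678 z 39.4
travel [ 0.3586 -0.4631 -0.0043] mm [ 179.3 -231.6   -2.1] at [ 443.7 -236.6  228. ]
turn [-0.0001  0.0002  0.    ]
```

View pics/w11.png

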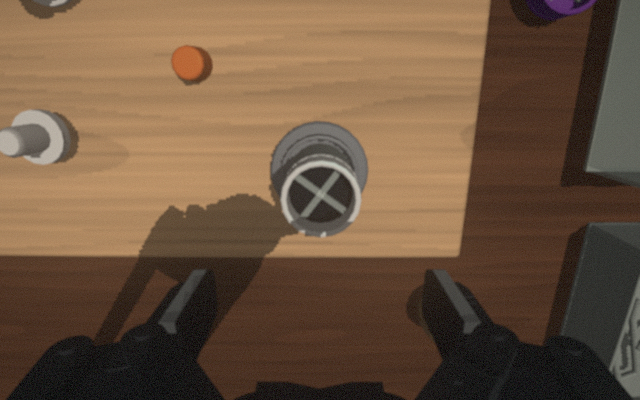

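The cutter sits level and centred on the cup at (320,194). The tube is next.

>>> {"op": "send_rows", "data": {"plan": [{"travel": [0.06, -0.077, 0], "turn": [0, 0, 0]}, {"travel": [0.12, -0.155, 0], "turn": [0, 0, 0]}, {"travel": [0.18, -0.232, 0], "turn": [0, 0, 0]}, {"travel": [0.24, -0.31, 0], "turn": [0, 0, 0]}, {"travel": [0.3, -0.387, 0], "turn": [0, 0, 0]}, {"travel": [0.34, -0.44, -0.002], "turn": [0, 0, 0]}, {"travel": [0.3586, -0.463, -0.004], "turn": [0, 0, 0]}, {"travel": [0.3586, -0.463, -0.004], "turn": [0, 0, 0]}, {"travel": [0.3586, -0.463, -0.004], "turn": [0, 0, 0]}, {"travel": [0.3586, -0.463, -0.004], "turn": [0, 0, 0]}]}}

```text
clock: 17.5
tool_pos: [621.7, -6.6, 229.4]
ee_rot: [[1.0, -0.001, -0.003], [-0.001, -1.0, 0.0], [-0.003, -0.0, -1.0]]
force: [-0.1, -0.5, 0.3]
grip_width: 1.003
```

```bash
python3 - <<'E'
from h import *
st,p,d,c,X=look("w12",["tube"])
go((622.8,-5,54),st)
E
```

```text
tcp [621.7  -6.6 229.4] clock 17.5 F [-0.1 -0.5  0.3] grip 1.003
tube [622.9  -6.7] free [622.9  -6.7  19.7] 864 z 104.0
travel [ 0.0034 -0.0032  0.3507] mm [  1.7  -1.6 175.3] at [621.7  -6.6 229.4]
turn [-0.      0.0005 -0.0002]
```

View pics/w12.png

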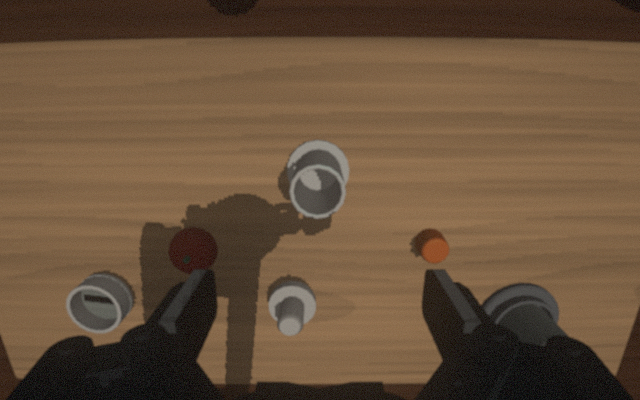

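>>> {"op": "send_rows", "data": {"plan": [{"travel": [0.003, -0.003, 0.07], "turn": [0, 0.0005, 0]}, {"travel": [0.003, -0.003, 0.15], "turn": [0, 0.0005, 0]}, {"travel": [0.003, -0.003, 0.23], "turn": [0, 0.0005, 0]}, {"travel": [0.003, -0.003, 0.3], "turn": [0, 0.0005, 0]}, {"travel": [0.003, -0.003, 0.345], "turn": [0, 0.0005, 0]}, {"travel": [0.003, -0.003, 0.362], "turn": [0, 0.0005, 0]}, {"travel": [0.003, -0.003, 0.367], "turn": [0, 0.0005, 0]}, {"travel": [0.003, -0.003, 0.367], "turn": [0, 0.0005, 0]}, {"travel": [0.003, -0.003, 0.367], "turn": [0, 0.0005, 0]}]}}

```text
clock: 18.45
tool_pos: [624.1, -5.5, 47.8]
ee_rot: [[1.0, -0.002, 0.004], [-0.002, -1.0, -0.0], [0.004, 0.0, -1.0]]
force: [-0.2, -0.0, 1.0]
grip_width: 0.998
```

>>> {"op": "send_rows", "data": {"plan": [{"travel": [0, 0, 0], "turn": [0, 0, 0]}, {"travel": [0, 0, 0], "turn": [0, 0, 0]}, {"travel": [0, 0, 0], "turn": [0, 0, 0]}, {"travel": [0, 0, 0], "turn": [0, 0, 0]}, {"travel": [0, 0, 0], "turn": [0, 0, 0]}, {"travel": [0, 0, 0], "turn": [0, 0, 0]}, {"travel": [0, 0, 0], "turn": [0, 0, 0]}, {"travel": [0, 0, 0], "turn": [0, 0, 0]}, {"travel": [0, 0, 0], "turn": [0, 0, 0]}, {"travel": [0, 0, 0], "turn": [0, 0, 0]}], "claw": 1, "grip_force": 35}}

```text
clock: 19.45
tool_pos: [624.6, -5.4, 48.8]
ee_rot: [[1.0, -0.002, 0.005], [-0.002, -1.0, -0.0], [0.005, 0.0, -1.0]]
force: [-0.4, 0.5, 7.3]
grip_width: 0.5
```

```bash
python3 - <<'E'
from h import *
st,p,d,c,X=look("w13",["tube"])
inhand(X,st,d,-62,-50,20.2,23)
go((622.8,-5,250),st)
E
```

```text
tcp [624.6  -5.4  48.8] clock 19.45 F [-0.4  0.5  7.3] grip 0.5
tube [625.5 -13.9] free [587.7  -8.4  54.4] 9777 z 104.1
inhand tool xy [-0.7  1.2] free [ 0.5  1.2 19.2] 3368 zmin -56.5
travel [-0.0017 -0.0007 -0.4023] mm [  -0.8   -0.4 -201.2] at [624.6  -5.4  48.8]
turn [ 0.     -0.0008 -0.0003]
```

View pics/w13.png

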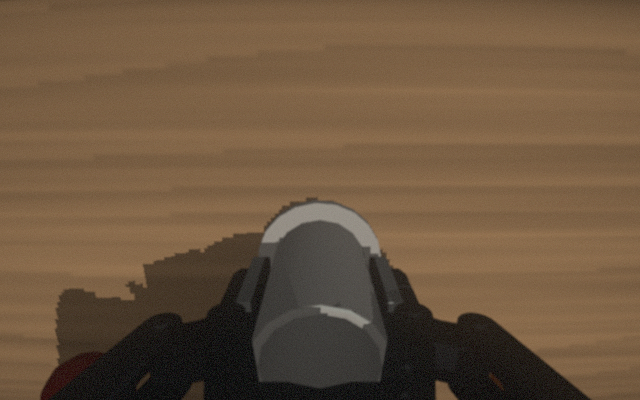

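The tube is held and upright at (320,330). Carrying it over.

>>> {"op": "send_rows", "data": {"plan": [{"travel": [0, 0, -0.03], "turn": [0, 0, 0]}, {"travel": [0, 0, -0.09], "turn": [0, -0.0008, -0.0003]}, {"travel": [0, 0, -0.17], "turn": [0, -0.0008, -0.0003]}, {"travel": [0, 0, -0.25], "turn": [0, -0.0008, -0.0003]}, {"travel": [-0.02, 0.026, -0.31], "turn": [0, -0.0008, -0.0003]}, {"travel": [-0.06, 0.078, -0.344], "turn": [0, -0.0008, -0.0003]}, {"travel": [-0.11, 0.143, -0.344], "turn": [0, -0.0008, -0.0003]}, {"travel": [-0.16, 0.21, -0.344], "turn": [0, -0.0008, -0.0003]}, {"travel": [-0.21, 0.275, -0.344], "turn": [0, -0.0008, -0.0003]}, {"travel": [-0.26, 0.34, -0.344], "turn": [0, -0.0008, -0.0003]}, {"travel": [-0.31, 0.4, -0.344], "turn": [0, -0.0008, -0.0003]}, {"travel": [-0.34, 0.445, -0.344], "turn": [0, -0.0008, -0.0003]}, {"travel": [-0.357, 0.465, -0.344], "turn": [0, -0.0008, -0.0003]}, {"travel": [-0.357, 0.465, -0.344], "turn": [0, -0.0008, -0.0003]}, {"travel": [-0.357, 0.465, -0.344], "turn": [0, -0.0008, -0.0003]}, {"travel": [-0.357, 0.465, -0.344], "turn": [0, -0.0008, -0.0003]}]}}

```text
clock: 21.1
tool_pos: [445.7, -236.5, 219.9]
ee_rot: [[1.0, 0.001, 0.0], [0.001, -1.0, 0.001], [0.0, -0.001, -1.0]]
force: [-0.4, 0.8, -0.9]
grip_width: 0.501
```

```bash
python3 - <<'E'
from h import *
st,p,d,c,X=look("w14",["foot"])
T=(X-st["tool_pos"])@st["ee_rot"]
inhand(X,st,d,-62,-50,20.2,23)
m=(d>0)&(T[...,2]>12)&(T[...,2]<24)&(np.hypot(T[...,0],T[...,1]-1)<35)
P=T[m]; print(len(P)); print("flange",circ(P[P[:,2]<16.5],29) if (P[:,2]<16.5).sum()>20 else None, P.max(0),P.min(0))
go((444.8,-237.7,137.8),st)
E
```

```text
tcp [ 445.7 -236.5  219.9] clock 21.1 F [-0.4  0.8 -0.9] grip 0.501
foot [ 442.2 -237.8] free [ 442.4 -237.8   34.8] 717 z 39.4
inhand tool xy [-0.7  1.2] free [ 0.5  1.2 19.2] 3367 zmin -56.4
3069
flange (array([-6.38815203,  1.38292969, 24.48968257]), 2656) [27.93819424 30.73183201 21.75788989] [ -5.46668239 -27.82546447  12.01679058]
travel [-0.0018  0.0025  0.1642] mm [-0.9  1.3 82.1] at [ 445.7 -236.5  219.9]
turn [-0.0001 -0.0001  0.0002]
```

View pics/w14.png

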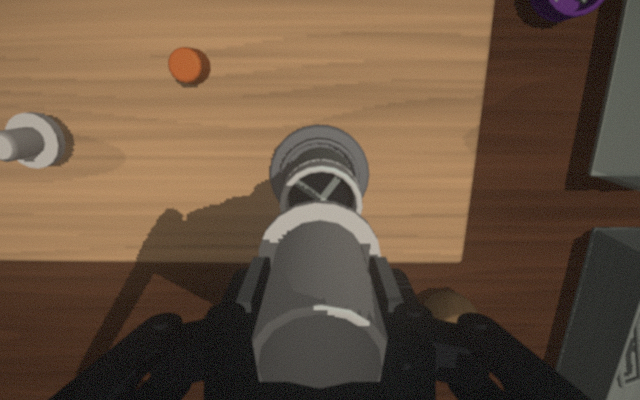

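>>> {"op": "send_rows", "data": {"plan": [{"travel": [-0.0014, 0.0025, 0.04], "turn": [0, 0, 0]}, {"travel": [-0.0014, 0.0025, 0.08], "turn": [0, 0, 0]}, {"travel": [-0.0014, 0.0025, 0.105], "turn": [0, 0, 0]}, {"travel": [-0.0014, 0.0025, 0.12], "turn": [0, 0, 0]}, {"travel": [-0.0014, 0.0025, 0.133], "turn": [0, 0, 0]}, {"travel": [-0.0014, 0.0025, 0.144], "turn": [0, 0, 0]}, {"travel": [-0.0014, 0.0025, 0.152], "turn": [0, 0, 0]}, {"travel": [-0.0014, 0.0025, 0.158], "turn": [0, 0, 0]}, {"travel": [-0.0014, 0.0025, 0.163], "turn": [0, 0, 0]}, {"travel": [-0.0014, 0.0025, 0.167], "turn": [0, 0, 0]}, {"travel": [-0.0014, 0.0025, 0.168], "turn": [0, 0, 0]}, {"travel": [-0.0014, 0.0025, 0.168], "turn": [0, 0, 0]}, {"travel": [-0.0014, 0.0025, 0.168], "turn": [0, 0, 0]}]}}

```text
clock: 22.45
tool_pos: [445.9, -238.1, 137.9]
ee_rot: [[1.0, 0.001, 0.003], [0.001, -1.0, -0.001], [0.003, 0.001, -1.0]]
force: [-2.3, 1.0, 10.7]
grip_width: 0.501
```

```bash
python3 - <<'E'
from h import *
st,p,d,c,X=look("w15",["foot"])
T=(X-st["tool_pos"])@st["ee_rot"]
inhand(X,st,d,-62,-50,20.2,23)
p,dd=__import__("bench").snapshot("side"); cv2.imwrite("pics/s15.png",cv2.resize(p[60:220,300:500,::-1],None,fx=4,fy=4))
E
```

```text
tcp [ 445.9 -238.1  137.9] clock 22.45 F [-2.3  1.  10.7] grip 0.501
foot [ 442.  -237.8] free [ 442.2 -237.8   34.8] 1299 z 39.3
inhand tool xy [-0.7  1.3] free [ 0.5  1.2 19.2] 3400 zmin -56.5
```

View pics/w15.png

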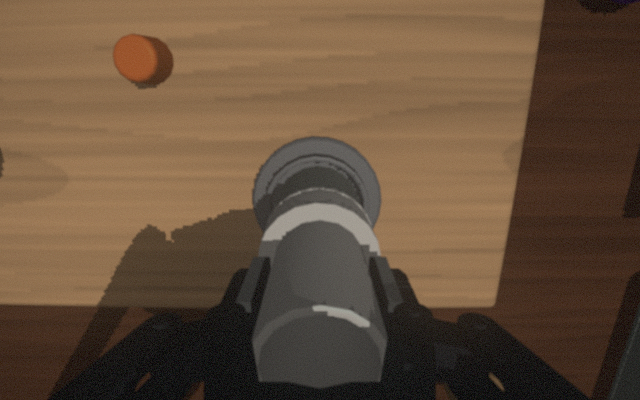

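View pics/s15.png

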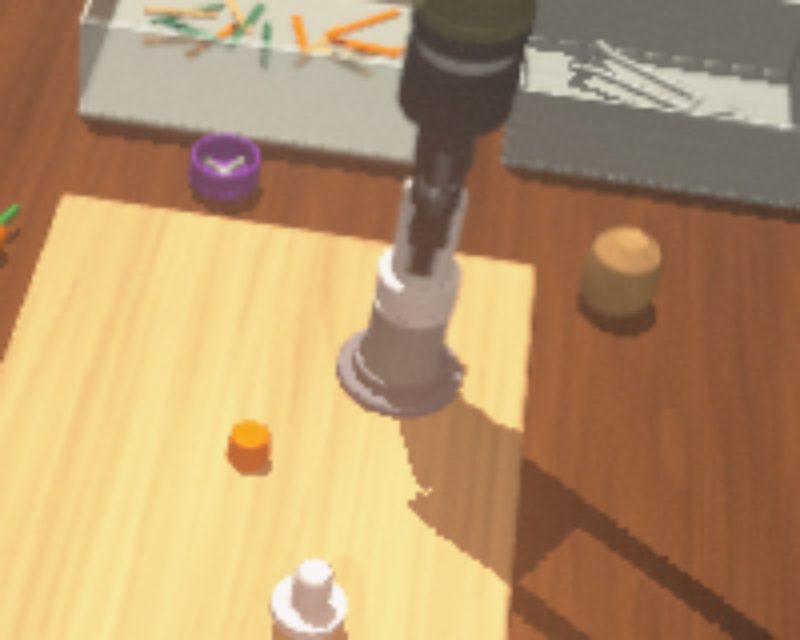

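The tube is seated: TCP z is 137.9 against 137.8 expected, and the flange sits flush on the cutter in both views. Releasing.

>>> {"op": "send_rows", "data": {"plan": [{"travel": [0, 0, 0], "turn": [0, 0, 0]}, {"travel": [0, 0, 0], "turn": [0, 0, 0]}, {"travel": [0, 0, 0], "turn": [0, 0, 0]}, {"travel": [0, 0, 0], "turn": [0, 0, 0]}, {"travel": [0, 0, 0], "turn": [0, 0, 0]}, {"travel": [0, 0, 0], "turn": [0, 0, 0]}, {"travel": [0, 0, 0], "turn": [0, 0, 0]}, {"travel": [0, 0, -0.03], "turn": [0, 0, 0]}, {"travel": [0, 0, -0.09], "turn": [0, 0, 0]}, {"travel": [0, 0, -0.17], "turn": [0, 0, 0]}, {"travel": [0, 0, -0.25], "turn": [0, 0, 0]}, {"travel": [0, 0, -0.29], "turn": [0, 0, 0]}, {"travel": [0, 0, -0.3], "turn": [0, 0, 0]}, {"travel": [0, 0, -0.3], "turn": [0, 0, 0]}, {"travel": [0, 0, -0.3], "turn": [0, 0, 0]}], "claw": -1}}

```text
clock: 24.05
tool_pos: [444.5, -237.4, 286.2]
ee_rot: [[1.0, 0.001, 0.0], [0.001, -1.0, 0.001], [0.0, -0.001, -1.0]]
force: [-1.0, -0.6, 0.8]
grip_width: 0.997
```

```bash
python3 - <<'E'
from h import *
SP["tube"]=((444,-237),(185,202),20.2)
st,p,d,c,X=look("w16",["tube"])
go((481.5,23,230),st)
E
```

```text
tcp [ 444.5 -237.4  286.2] clock 24.05 F [-1.  -0.6  0.8] grip 0.997
tube [ 444.5 -239.7] free [ 444.5 -239.7   19.7] 1199 z 192.9
travel [ 0.0746 -0.5206  0.1129] mm [  37.3 -260.3   56.5] at [ 444.5 -237.4  286.2]
turn [-0.0001 -0.0001  0.0002]
```

View pics/w16.png

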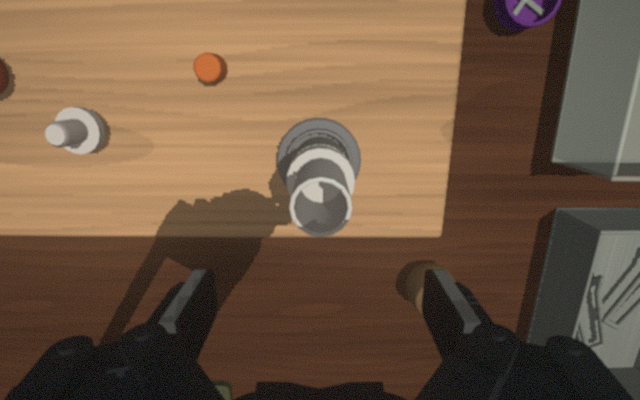

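The tube is upright, with its mouth at (320,207) and z 193. The pusher is next.

>>> {"op": "send_rows", "data": {"plan": [{"travel": [0.012, -0.085, 0.01], "turn": [0, 0, 0]}, {"travel": [0.025, -0.17, 0.02], "turn": [0, 0, 0]}, {"travel": [0.037, -0.255, 0.05], "turn": [0, 0, 0]}, {"travel": [0.05, -0.34, 0.08], "turn": [0, 0, 0]}, {"travel": [0.062, -0.425, 0.1], "turn": [0, 0, 0]}, {"travel": [0.07, -0.49, 0.112], "turn": [0, 0, 0]}, {"travel": [0.0746, -0.5206, 0.113], "turn": [0, 0, 0.0002]}, {"travel": [0.0746, -0.5206, 0.113], "turn": [0, 0, 0.0002]}, {"travel": [0.0746, -0.5206, 0.113], "turn": [0, 0, 0.0002]}, {"travel": [0.0746, -0.5206, 0.113], "turn": [0, 0, 0.0002]}]}}

```text
clock: 25.1
tool_pos: [481.0, 22.2, 229.2]
ee_rot: [[1.0, -0.001, -0.001], [-0.001, -1.0, 0.001], [-0.001, -0.001, -1.0]]
force: [-0.1, -0.1, 0.1]
grip_width: 0.999
```

```bash
python3 - <<'E'
from h import *
SP["pushknob"]=((481,23),(77,90),None)
st,p,d,c,X=look("w17",["pushknob","pushcap"])
m=(np.hypot(X[...,0]-481,X[...,1]-23)<35)&(X[...,2]>44)&(X[...,2]<53); P=X[m]
r=np.hypot(*(P[:,:2]-P[:,:2].mean(0)).T); print("cap fit",[circ(P[r>22],24.3)])
m=(np.hypot(X[...,0]-481,X[...,1]-23)<25)&(X[...,2]>79)&(X[...,2]<86); P=X[m]
(cx,cy),rr=cv2.minEnclosingCircle(P[:,:2].astype(np.float32)); print(cx,cy,rr,len(P))
go((481.5,23,52),st)
E
```

```text
tcp [481.   22.2 229.2] clock 25.1 F [-0.1 -0.1  0.1] grip 0.999
pushknob cent [481.6  20.6  80.7] 660 ext [469.   8.  77.] [493.  33.  84.]
pushcap cent [485.3  20.7  47.6] 1410 ext [456.  -4.  40.] [505.  45.  56.]
cap fit [(array([482.99899925,  20.68934955,  23.15181935]), 396)]
480.8493347167969 20.885534286499023 11.960100173950195 560
travel [ 0.0014 -0.0013  0.3545] mm [  0.7  -0.6 177.2] at [481.   22.2 229.2]
turn [-0.0001  0.0002 -0.0001]
```

View pics/w17.png

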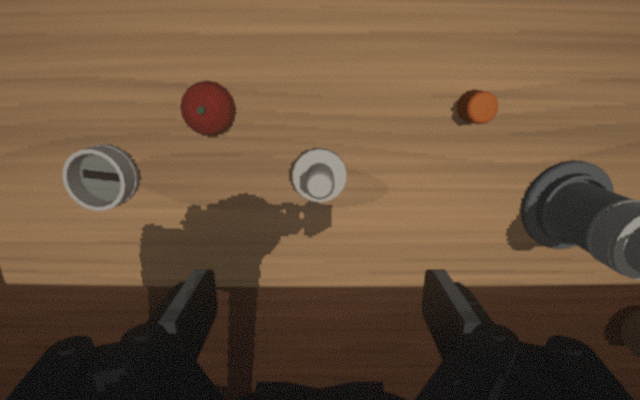

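>>> {"op": "send_rows", "data": {"plan": [{"travel": [0.0006, 0, 0.07], "turn": [0, 0.0002, 0]}, {"travel": [0.0006, 0, 0.15], "turn": [0, 0.0002, 0]}, {"travel": [0.0006, 0, 0.23], "turn": [0, 0.0002, 0]}, {"travel": [0.0006, 0, 0.3], "turn": [0, 0.0002, 0]}, {"travel": [0.0006, 0, 0.34], "turn": [0, 0.0002, 0]}, {"travel": [0.0006, 0, 0.352], "turn": [0, 0.0002, 0]}, {"travel": [0.0006, 0, 0.356], "turn": [0, 0.0002, 0]}, {"travel": [0.0006, 0, 0.356], "turn": [0, 0.0002, 0]}, {"travel": [0.0006, 0, 0.356], "turn": [0, 0.0002, 0]}]}}

```text
clock: 26.05
tool_pos: [482.5, 22.0, 52.7]
ee_rot: [[1.0, -0.002, 0.003], [-0.002, -1.0, 0.001], [0.003, -0.001, -1.0]]
force: [0.4, 0.2, 0.6]
grip_width: 1.001
```

>>> {"op": "send_rows", "data": {"plan": [{"travel": [0, 0, 0], "turn": [0, 0, 0]}, {"travel": [0, 0, 0], "turn": [0, 0, 0]}, {"travel": [0, 0, 0], "turn": [0, 0, 0]}, {"travel": [0, 0, 0], "turn": [0, 0, 0]}, {"travel": [0, 0, 0], "turn": [0, 0, 0]}, {"travel": [0, 0, 0], "turn": [0, 0, 0]}, {"travel": [0, 0, 0], "turn": [0, 0, 0]}, {"travel": [0, 0, 0], "turn": [0, 0, 0]}, {"travel": [0, 0, 0], "turn": [0, 0, 0]}, {"travel": [0, 0, 0], "turn": [0, 0, 0]}, {"travel": [0, 0, 0], "turn": [0, 0, 0]}, {"travel": [0, 0, 0], "turn": [0, 0, 0]}], "claw": 1, "grip_force": 30}}

```text
clock: 27.25
tool_pos: [482.8, 22.0, 53.0]
ee_rot: [[1.0, -0.002, 0.004], [-0.002, -1.0, 0.001], [0.004, -0.001, -1.0]]
force: [-1.1, 0.8, 5.5]
grip_width: 0.294
```

```bash
python3 - <<'E'
from h import *
st,p,d,c,X=look("w18",["pushknob"])
T=(X-st["tool_pos"])@st["ee_rot"]
go((481.5,23,230),st)
E
```

```text
tcp [482.8  22.   53. ] clock 27.25 F [-1.1  0.8  5.5] grip 0.294
pushknob cent [486.   20.7  80.7] 5693 ext [470.  -5.  72.] [494.  47.  90.]
travel [-0.0012 -0.0023 -0.3539] mm [  -0.6   -1.1 -177. ] at [482.8  22.   53. ]
turn [-0.0001 -0.0006 -0.0003]
```

View pics/w18.png

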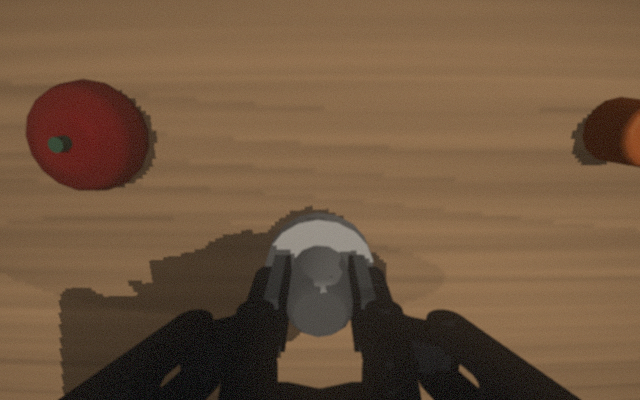

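The pusher is gripped by its knob and upright at (320,300). Lifting it and carrying it above the tube.

>>> {"op": "send_rows", "data": {"plan": [{"travel": [0, 0, -0.03], "turn": [0, 0, 0]}, {"travel": [0, 0, -0.09], "turn": [0, -0.0006, -0.0003]}, {"travel": [0, 0, -0.17], "turn": [0, -0.0006, -0.0003]}, {"travel": [0, 0, -0.25], "turn": [0, -0.0006, -0.0003]}, {"travel": [0, 0, -0.33], "turn": [0, -0.0006, -0.0003]}, {"travel": [-0.01, 0.05, -0.39], "turn": [0, -0.0006, -0.0003]}, {"travel": [-0.02, 0.13, -0.415], "turn": [0, -0.0006, -0.0003]}, {"travel": [-0.03, 0.22, -0.415], "turn": [0, -0.0006, -0.0003]}, {"travel": [-0.04, 0.31, -0.415], "turn": [0, -0.0006, -0.0003]}, {"travel": [-0.055, 0.4, -0.415], "turn": [0, -0.0006, -0.0003]}, {"travel": [-0.066, 0.475, -0.415], "turn": [0, -0.0006, -0.0003]}, {"travel": [-0.071, 0.51, -0.415], "turn": [0, -0.0006, -0.0003]}, {"travel": [-0.071, 0.521, -0.415], "turn": [0, -0.0006, -0.0003]}, {"travel": [-0.071, 0.521, -0.415], "turn": [0, -0.0006, -0.0003]}, {"travel": [-0.071, 0.521, -0.415], "turn": [0, -0.0006, -0.0003]}, {"travel": [-0.071, 0.521, -0.415], "turn": [0, -0.0006, -0.0003]}]}}

```text
clock: 28.9
tool_pos: [446.1, -237.2, 260.1]
ee_rot: [[1.0, 0.002, -0.0], [0.002, -1.0, 0.001], [-0.0, -0.001, -1.0]]
force: [0.1, 0.8, -0.7]
grip_width: 0.292
```

```bash
python3 - <<'E'
from h import *
st,p,d,c,X=look("w19",["foot"])
T=(X-st["tool_pos"])@st["ee_rot"]
m=(d>0)&(T[...,2]>2)&(T[...,2]<9)&(np.hypot(T[...,0],T[...,1]-1)<30); P=T[m]
print("cap",P.min(0).round(1),P.max(0).round(1),len(P))
go((446,-238.2,209),st)
p,dd=__import__("bench").snapshot("side"); cv2.imwrite("pics/s19.png",cv2.resize(p[30:190,300:500,::-1],None,fx=4,fy=4))
E
```

```text
tcp [ 446.1 -237.2  260.1] clock 28.9 F [ 0.1  0.8 -0.7] grip 0.292
foot [ 442.3 -238. ] free [ 442.4 -238.    34.9] 569 z 39.4
cap [  0.1 -23.1   2. ] [23.4 26.   9. ] 2982
travel [-0.0002  0.0021  0.1021] mm [-0.1  1.1 51.1] at [ 446.1 -237.2  260.1]
turn [-0.0002  0.0001  0.0003]
```

View pics/w19.png

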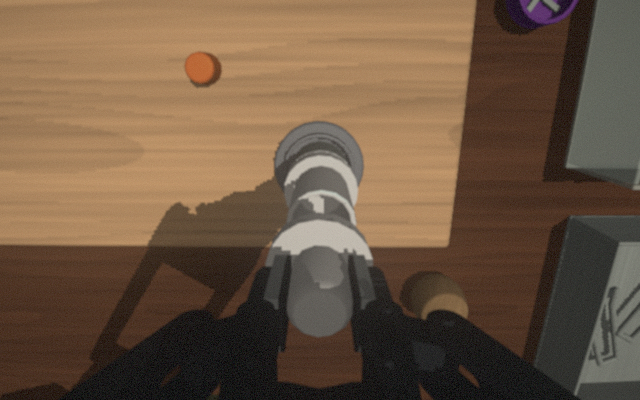

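View pics/s19.png

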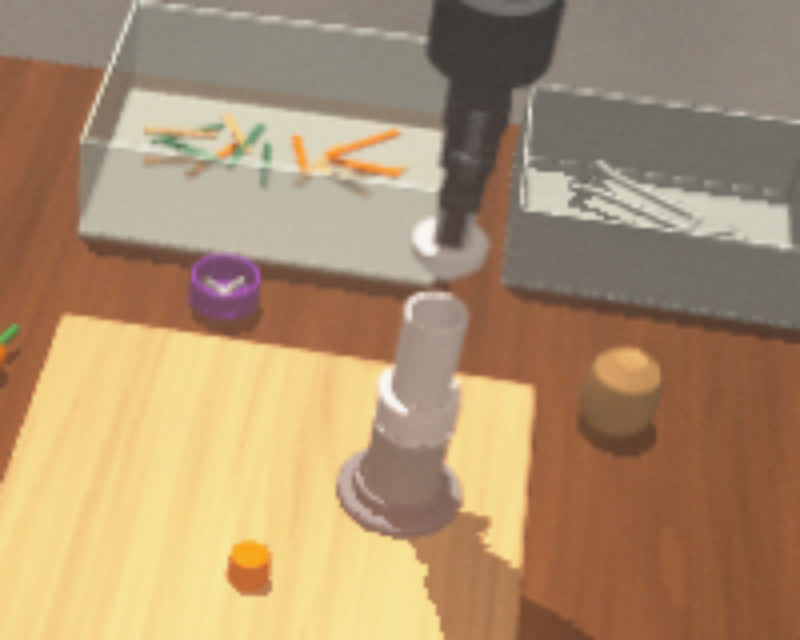

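Both views show the pusher right above the open tube mouth. Lowering it.

>>> {"op": "send_rows", "data": {"plan": [{"travel": [-0.0002, 0.0021, 0.02], "turn": [0, 0, 0]}, {"travel": [-0.0002, 0.0021, 0.04], "turn": [0, 0, 0]}, {"travel": [-0.0002, 0.0021, 0.055], "turn": [0, 0, 0]}, {"travel": [-0.0002, 0.0021, 0.067], "turn": [0, 0, 0]}, {"travel": [-0.0002, 0.0021, 0.077], "turn": [0, 0, 0]}, {"travel": [-0.0002, 0.0021, 0.086], "turn": [0, 0, 0]}, {"travel": [-0.0002, 0.0021, 0.093], "turn": [0, 0, 0]}, {"travel": [-0.0002, 0.0021, 0.099], "turn": [0, 0, 0]}, {"travel": [-0.0002, 0.0021, 0.103], "turn": [0, 0, 0]}, {"travel": [-0.0002, 0.0021, 0.106], "turn": [0, 0, 0]}, {"travel": [-0.0002, 0.0021, 0.106], "turn": [0, 0, 0]}, {"travel": [-0.0002, 0.0021, 0.106], "turn": [0, 0, 0]}]}}

```text
clock: 30.2
tool_pos: [447.0, -239.1, 209.1]
ee_rot: [[1.0, 0.002, 0.003], [0.002, -1.0, -0.001], [0.003, 0.001, -1.0]]
force: [-1.3, -0.1, 7.4]
grip_width: 0.291
```

```bash
python3 - <<'E'
from h import *
st,p,d,c,X=look("w20",["foot"])
p,dd=__import__("bench").snapshot("side"); cv2.imwrite("pics/s20.png",cv2.resize(p[30:190,300:500,::-1],None,fx=4,fy=4))
E
```

```text
tcp [ 447.  -239.1  209.1] clock 30.2 F [-1.3 -0.1  7.4] grip 0.291
foot [ 442.2 -237.9] free [ 442.4 -237.9   34.8] 773 z 39.4
```

View pics/s20.png

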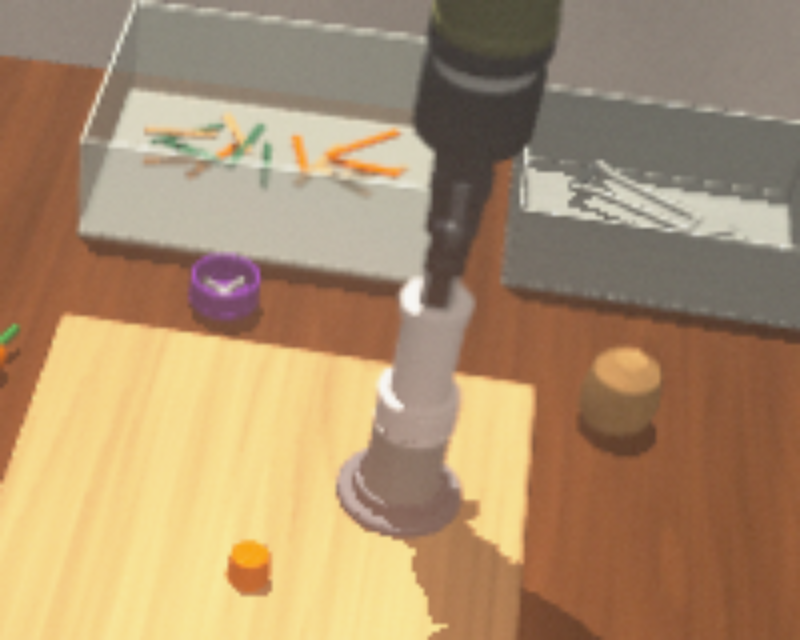

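The pusher cap is on the tube's mouth, with TCP z 209.1 against 209 expected. Releasing and retreating.

>>> {"op": "send_rows", "data": {"plan": [{"travel": [0, 0, 0], "turn": [0, 0, 0]}, {"travel": [0, 0, 0], "turn": [0, 0, 0]}, {"travel": [0, 0, 0], "turn": [0, 0, 0]}, {"travel": [0, 0, 0], "turn": [0, 0, 0]}, {"travel": [0, 0, 0], "turn": [0, 0, 0]}, {"travel": [0, 0, 0], "turn": [0, 0, 0]}, {"travel": [0, 0, 0], "turn": [0, 0, 0]}, {"travel": [0, 0, 0], "turn": [0, 0, 0]}, {"travel": [0, 0, -0.03], "turn": [0, 0, 0]}, {"travel": [0, 0, -0.08], "turn": [0, 0, 0]}, {"travel": [0, 0, -0.15], "turn": [0, 0, 0]}, {"travel": [0, 0, -0.22], "turn": [0, 0, 0]}, {"travel": [0, 0, -0.25], "turn": [0, 0, 0]}, {"travel": [0, 0, -0.25], "turn": [0, 0, 0]}, {"travel": [0, 0, -0.25], "turn": [0, 0, 0]}], "claw": -1}}

```text
clock: 31.8
tool_pos: [446.4, -238.8, 333.6]
ee_rot: [[1.0, 0.002, 0.002], [0.002, -1.0, -0.001], [0.002, 0.001, -1.0]]
force: [0.5, 0.1, -0.2]
grip_width: 1.002
```

```bash
python3 - <<'E'
from h import *
import bench
st,p,d,c,X=look("w21",["foot"])
def st_(X):
  for a,b,n in ((232,246,"knobtop"),(198,210,"captop")):
    m=(np.hypot(X[...,0]-444,X[...,1]+238)<32)&(X[...,2]>a)&(X[...,2]<b); P=X[m]
    if len(P): print(n,P.mean(0).round(1),len(P))
st_(X)
p,dd=bench.snapshot("side"); cv2.imwrite("pics/s21.png",cv2.resize(p[:,:,::-1],None,fx=1.25,fy=1.25)); cv2.imwrite("pics/s21z.png",cv2.resize(p[30:190,300:500,::-1],None,fx=4,fy=4))
X=cloud(cam("side",bench.camera_params("side")),dd); st_(X); measure(X,["slot","glass"])
E
```

```text
tcp [ 446.4 -238.8  333.6] clock 31.8 F [ 0.5  0.1 -0.2] grip 1.002
foot [ 442.3 -238. ] free [ 442.5 -238.    34.8] 380 z 39.4
knobtop [ 445.9 -239.9  236.5] 982
captop [ 450.3 -240.1  203.6] 1770
knobtop [ 443.3 -235.5  238.3] 53
captop [ 443.6 -229.6  205.9] 133
slot [479. 233.] free [479.  233.   27.6] 188 z 55.0
glass [816.2  45.7] free [816.1  45.6  25.6] 176 z 130.6
```

View pics/s21.png

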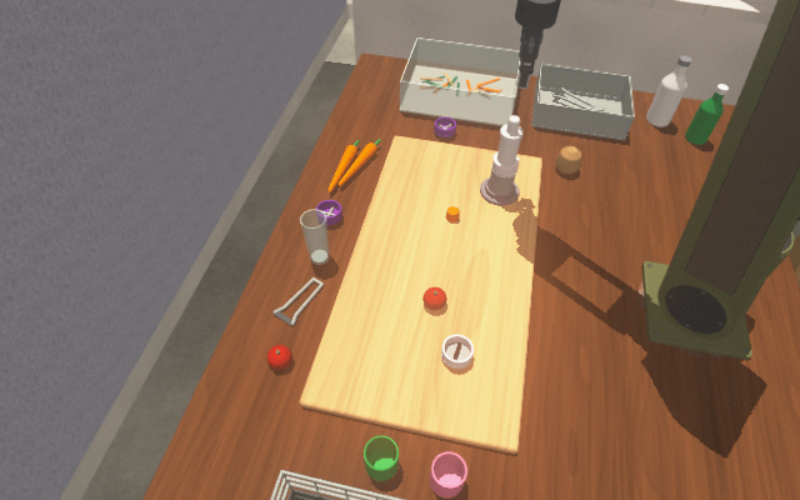

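View pics/s21z.png

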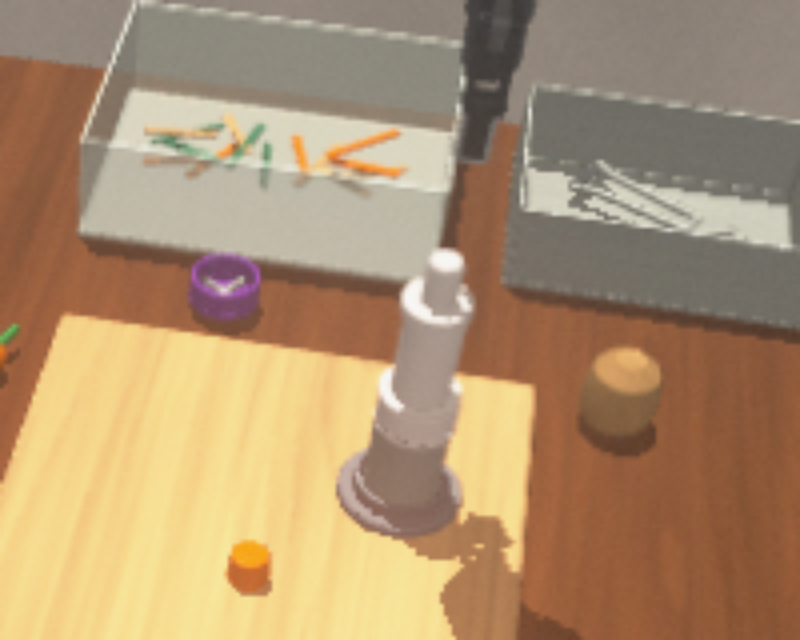

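View pics/w21.png

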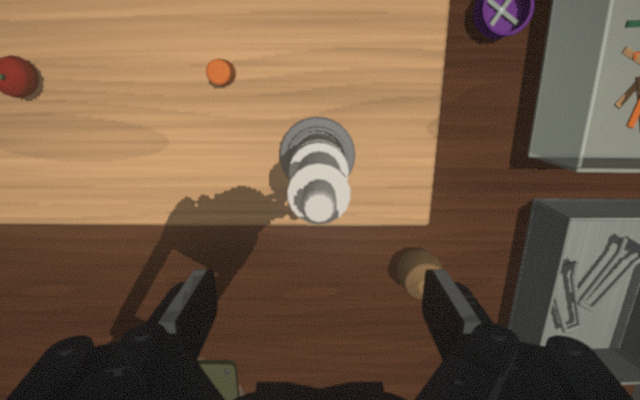

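Both views show the full stack standing upright: the knob top reads z 236.5 (wrist) and 238.3 (side) against 238 nominal, and the cap top reads about 204, which is nominal. The glass, the slot disc and the look-alikes haven't moved. Handing in.

```bash
python3 -c "
from bench import *
print(job_done())"
```

```text
the job is handed in; nothing more can be done
None
```

I stacked the cup, the cross-blade cutter, the tube and the pusher on the foot in that order. Each was released and the gripper backed off before the next, and I handed the job in at about 32 s of the 112 s allowed.

- **Seating:** every part settled within about 1 mm of its expected height, with a contact force of 7–13 N, measured after each lowering.
- **Stack height:** in the final check the knob top read 236.5 mm (wrist camera) and 238.3 mm (side camera), against 238 mm nominal. The cap top read 203.6 mm (wrist) and 205.9 mm (side), against 204 mm.
- **Other items:** the slot disc and the glass had not moved, and the look-alikes looked untouched.
- **Disagreements:** the wrist camera read consistently about 1.3 mm off in y and about 1 mm low compared with the gripper, so I corrected for that. In the last views the stack's top also differed between cameras by a few mm in x and y. The side camera sees only one face of the cap, so its offset there (about 10 mm in y) is not reliable. I saw no tilt in the pictures.

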